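# Load section plates into the plate scanner

## Robot

A 7-joint arm with a two-finger parallel gripper is mounted at the origin on the work surface. World frame = base frame: x ahead of the robot, y to its left, z up, the work surface at z = 0. Lengths are in mm, angles in rad, forces in N, time in s.
With the tool pointing down it reaches from about 400 to 875 mm from the base axis. Payload 4.4 kg.
Tool frame: the origin (TCP) lies at the very end of the fingers, on their centre line; the grasp point (between the pads) lies 19 mm behind it; y points along the fingers, x is the direction in which the jaws open and shut, and the axes are right-handed (so a half turn about y gives the same grasp; the last joint's range is limited). The gripper opens to 85 mm and grips with 20 to 120 N. Pads are 22 mm wide; open, the fingers measure 114 mm over their backs; the gripper's body (76 mm by 85 mm) begins 54 mm behind the grasp point. The pads swing forward as they close: fully open they stand 13 mm farther back than shut.
Start: joints at [-1.188, 0.628, 0.038, 1.517, -0.027, 0.996, -0.02], TCP at [282.004, 585.655, 231.313] pointing down, gripper open.
Joint ranges: [-3.06, 3.06], [-0.37, 2.12], [-1.25, 1.32], [0.18, 2.47], [-1.1, 4.24], [0.23, 1.98], [-2.94, 2.94]. Speed limits (rad/s): [2.57, 2.57, 3.14, 3.14, 3.14, 3.14, 3.14].

## Interface

Orientations are given as [roll, pitch, yaw] about the fixed x, y, z axes, in that order (R = Rz(yaw) Ry(pitch) Rx(roll)).
In Python, from cell import readout, eyes, finish_job gives the robot as it stands. The module is installed in compiled form; this text tells all that it offers.
- The arm moves only by the tool apply_moves, never from a script. Its argument "commands" is a list that holds one entry, the list of rows, each a list of 6 numbers: the shift along the tool's x, y, z in units of 0.04 m (1.0 is 0.04 m), then the turn, a rotation vector about the tool's x, y, z in units of 5 degrees (1.0 is 5 degrees). A call has 1 to 8 rows; each row shifts and turns the pose as measured when the row begins, along the tool's axes as they then stand; what a row does not reach is not made up. A row lasts 1/12 s, in which the tool goes at most 41.7 mm and 7.16 degrees, less where a joint would pass 70% of its speed; a pose out of reach is approached as far as the arm can. A call with a number of a shift or a turn outside -1 to 1 is refused whole. A call with a gripper value outside its range is refused whole. "claw" is the finger opening in mm, from 0 to 85.4, set as the call begins (left out, the last holds). The fingers move at their own pace and stop on an object; the grip force is fixed at half the most. Time passes only in rows, so rows that do not move let the fingers close. It gives the time, the measured TCP pose, the force and the opening at its end, in the units of the state.
- readout.read_state(): the state, without advancing time (a new reading comes with each control period).
- eyes.get_image(name): name is "side" or "top"; returns a dict with "image" (400x640x3 uint8, red, green, blue), "mtx" (3x3 intrinsics, pixels), "rvec" (rotation vector, rad) and "tvec" (3), from world to camera coordinates, as OpenCV has them. Camera axes: x right, y down, z forward; pixel columns grow to the right and rows downward; lengths in mm; the calibration is good to about 2 mm. A picture is of the moment at which its call begins. There is no depth.
- finish_job(): hands the job in, once; it reports no verdict.
The state is a dict: "clock": time; "qpos": joint angles; "qd": joint speeds; "tau": joint torques, N m; "eef_pos": TCP position; "tool_rot": TCP orientation; "force": force on the tool from outside, world axes, zero at the start; "torque": the same for the moment, N m; "width": finger opening in mm.
Only numpy, scipy, OpenCV 4.12 (cv2) and the standard library are available. Lean on these libraries where they do the work, as an engineer would, in place of code of your own. Each camera call takes 0.05 s, during which the arm holds its last target. There are 200 camera calls.

## Task

The anatomy section plates lie snugly in the grooves of the metal board, where they cannot be gripped: slide each one out over the board's front edge until you can pinch it by its sides, lay it section side up on the scanner's feed shelf and push it into a lane, one plate to a lane, until you feel it come right up against the stop hidden inside. When every plate on the board is home in the scanner, press the green start key fully down and let go, without disturbing the other things on the bench.

Things in the scene. Friction and masses are not known exactly. Their poses are not given: they have to be found in the camera images.
- board: Fixed metal board, 175 (x) x 310 (y) mm, on either side of the bench. Origin: centre of underside; its front edge is the -x side, 87.5 mm from the origin, with open air before it. Four grooves along x at y = +-37 and +-111 mm, open at both ends, 64 mm wide, floor 50 mm above the bench; the dark rails between them are 6 mm high, so plates lie flush with them.
- scanner: White plate scanner, fixed, 190 (x) x 312 (y) x 120 mm high, on the other side from the board. Origin: centre of underside; its front edge is the -x side, 95 mm from the origin, towards the robot. An open feed shelf, 50 mm above the bench, runs 80 mm in from the front edge; behind it the hood (opening 24 mm high) covers the rear of the four lanes.
- notebook: Bystander: blue notebook, 150 x 110 x 14 mm. Origin: centre of underside.
- dish: Bystander: small glass dish, 54 mm across, 15 mm high. Origin: centre of underside.
- jar: Bystander: amber jar, 60 mm across, 90 mm high. Origin: centre of underside.
- dropper: Bystander: small amber bottle, 34 mm across, 70 mm high. Origin: centre of underside.
- forceps: Bystander: steel forceps, 120 mm long along their x, 6 mm high. Origin: centre of underside.
- lens: Bystander: hand lens, head 60 mm across, 10 mm high, handle to its -x, 95 mm out. Origin: centre of the underside of the head.
- beaker: Bystander: glass cup, 70 mm across, 90 mm high. Origin: centre of underside.
- start (a joint): Green start key, travel 0 (up) to 0.006 m (fully down), springs back; about 4 N to press fully.
- start_top (a point): Centre of the top of the green start key (30 mm across) on top of the scanner's hood; it is pressed straight down.
- plate_0: Section plate: off-white slab 110 (x) x 60 (y) x 6 mm, about 0.1 kg, its upper face with a reddish tissue section and a blue stripe near the -x end. Origin: centre of its underside. At the start it lies in a groove of the board, blue stripe to the front, its end 5 to 20 mm behind the front edge. May be absent.
- plate_1: Section plate: off-white slab 110 (x) x 60 (y) x 6 mm, about 0.1 kg, its upper face with a reddish tissue section and a blue stripe near the -x end. Origin: centre of its underside. At the start it lies in a groove of the board, blue stripe to the front, its end 5 to 20 mm behind the front edge. May be absent.
- plate_2: Section plate: off-white slab 110 (x) x 60 (y) x 6 mm, about 0.1 kg, its upper face with a reddish tissue section and a blue stripe near the -x end. Origin: centre of its underside. At the start it lies in a groove of the board, blue stripe to the front, its end 5 to 20 mm behind the front edge. May be absent.
- plate_3: Section plate: off-white slab 110 (x) x 60 (y) x 6 mm, about 0.1 kg, its upper face with a reddish tissue section and a blue stripe near the -x end. Origin: centre of its underside. At the start it lies in a groove of the board, blue stripe to the front, its end 5 to 20 mm behind the front edge. May be absent.
- lane_0 (a point): Centre line of a scanner lane at the front edge, at floor height; x points into the lane. Lanes are 66 mm wide, 74 mm apart; guide rails 8 mm high between them begin 15 mm in from the front edge.
- lane_1 (a point): Centre line of a scanner lane at the front edge, at floor height; x points into the lane. Lanes are 66 mm wide, 74 mm apart; guide rails 8 mm high between them begin 15 mm in from the front edge.
- lane_2 (a point): Centre line of a scanner lane at the front edge, at floor height; x points into the lane. Lanes are 66 mm wide, 74 mm apart; guide rails 8 mm high between them begin 15 mm in from the front edge.
- lane_3 (a point): Centre line of a scanner lane at the front edge, at floor height; x points into the lane. Lanes are 66 mm wide, 74 mm apart; guide rails 8 mm high between them begin 15 mm in from the front edge.
- switch_0 (a joint): Orange feeler in the rigid stop hidden under the hood at the end of lane_0: 0 untouched, 0.008 m when a plate is right up against the stop. Its spring (under 0.1 N) cannot push a plate back. The stop lies 112 to 132 mm in from the front edge, differently in each lane and each time.
- switch_1 (a joint): Orange feeler in the rigid stop hidden under the hood at the end of lane_1: 0 untouched, 0.008 m when a plate is right up against the stop. Its spring (under 0.1 N) cannot push a plate back. The stop lies 112 to 132 mm in from the front edge, differently in each lane and each time.
- switch_2 (a joint): Orange feeler in the rigid stop hidden under the hood at the end of lane_2: 0 untouched, 0.008 m when a plate is right up against the stop. Its spring (under 0.1 N) cannot push a plate back. The stop lies 112 to 132 mm in from the front edge, differently in each lane and each time.
- switch_3 (a joint): Orange feeler in the rigid stop hidden under the hood at the end of lane_3: 0 untouched, 0.008 m when a plate is right up against the stop. Its spring (under 0.1 N) cannot push a plate back. The stop lies 112 to 132 mm in from the front edge, differently in each lane and each time.

How it is judged (in metres and radians):
On the way, in this order (a step that is already met when the one before it is completed fails the run):
1. every plate present lies in a lane of its own, up against the stop (((y of plate_0 in the frame of lane_0 between -0.008 and 0.008 m and x of plate_0 in the frame of lane_0 between 0.045 and 0.09 m and z of plate_0 in the frame of lane_0 between -0.004 and 0.0035 m and value of joint switch_0 above 0.0055 m) or (y of plate_0 in the frame of lane_1 between -0.008 and 0.008 m and x of plate_0 in the frame of lane_1 between 0.045 and 0.09 m and z of plate_0 in the frame of lane_1 between -0.004 and 0.0035 m and value of joint switch_1 above 0.0055 m) or (y of plate_0 in the frame of lane_2 between -0.008 and 0.008 m and x of plate_0 in the frame of lane_2 between 0.045 and 0.09 m and z of plate_0 in the frame of lane_2 between -0.004 and 0.0035 m and value of joint switch_2 above 0.0055 m) or (y of plate_0 in the frame of lane_3 between -0.008 and 0.008 m and x of plate_0 in the frame of lane_3 between 0.045 and 0.09 m and z of plate_0 in the frame of lane_3 between -0.004 and 0.0035 m and value of joint switch_3 above 0.0055 m)) and ((y of plate_1 in the frame of lane_0 between -0.008 and 0.008 m and x of plate_1 in the frame of lane_0 between 0.045 and 0.09 m and z of plate_1 in the frame of lane_0 between -0.004 and 0.0035 m and value of joint switch_0 above 0.0055 m) or (y of plate_1 in the frame of lane_1 between -0.008 and 0.008 m and x of plate_1 in the frame of lane_1 between 0.045 and 0.09 m and z of plate_1 in the frame of lane_1 between -0.004 and 0.0035 m and value of joint switch_1 above 0.0055 m) or (y of plate_1 in the frame of lane_2 between -0.008 and 0.008 m and x of plate_1 in the frame of lane_2 between 0.045 and 0.09 m and z of plate_1 in the frame of lane_2 between -0.004 and 0.0035 m and value of joint switch_2 above 0.0055 m) or (y of plate_1 in the frame of lane_3 between -0.008 and 0.008 m and x of plate_1 in the frame of lane_3 between 0.045 and 0.09 m and z of plate_1 in the frame of lane_3 between -0.004 and 0.0035 m and value of joint switch_3 above 0.0055 m)) and ((y of plate_2 in the frame of lane_0 between -0.008 and 0.008 m and x of plate_2 in the frame of lane_0 between 0.045 and 0.09 m and z of plate_2 in the frame of lane_0 between -0.004 and 0.0035 m and value of joint switch_0 above 0.0055 m) or (y of plate_2 in the frame of lane_1 between -0.008 and 0.008 m and x of plate_2 in the frame of lane_1 between 0.045 and 0.09 m and z of plate_2 in the frame of lane_1 between -0.004 and 0.0035 m and value of joint switch_1 above 0.0055 m) or (y of plate_2 in the frame of lane_2 between -0.008 and 0.008 m and x of plate_2 in the frame of lane_2 between 0.045 and 0.09 m and z of plate_2 in the frame of lane_2 between -0.004 and 0.0035 m and value of joint switch_2 above 0.0055 m) or (y of plate_2 in the frame of lane_3 between -0.008 and 0.008 m and x of plate_2 in the frame of lane_3 between 0.045 and 0.09 m and z of plate_2 in the frame of lane_3 between -0.004 and 0.0035 m and value of joint switch_3 above 0.0055 m)) and ((y of plate_3 in the frame of lane_0 between -0.008 and 0.008 m and x of plate_3 in the frame of lane_0 between 0.045 and 0.09 m and z of plate_3 in the frame of lane_0 between -0.004 and 0.0035 m and value of joint switch_0 above 0.0055 m) or (y of plate_3 in the frame of lane_1 between -0.008 and 0.008 m and x of plate_3 in the frame of lane_1 between 0.045 and 0.09 m and z of plate_3 in the frame of lane_1 between -0.004 and 0.0035 m and value of joint switch_1 above 0.0055 m) or (y of plate_3 in the frame of lane_2 between -0.008 and 0.008 m and x of plate_3 in the frame of lane_2 between 0.045 and 0.09 m and z of plate_3 in the frame of lane_2 between -0.004 and 0.0035 m and value of joint switch_2 above 0.0055 m) or (y of plate_3 in the frame of lane_3 between -0.008 and 0.008 m and x of plate_3 in the frame of lane_3 between 0.045 and 0.09 m and z of plate_3 in the frame of lane_3 between -0.004 and 0.0035 m and value of joint switch_3 above 0.0055 m))), for 0.3 s.
2. the start key is pressed down while every plate is home (all of step 1 and value of joint start above 0.0045 m), for 0.05 s.
At the end, for the whole second after the job is handed in: Every plate present lies flat and section side up on the floor of a scanner lane of its own (within 8 mm of the centre line), at rest, its lane's feeler pushed in over 5.5 mm (within 2.5 mm of the stop); the start key was pressed (over 4.5 mm) after that and is up again (all of step 1 and value of joint start below 0.0015 m and linear speed of each of plate_0, plate_1, plate_2, plate_3 below 0.02 m/s); the robot touches nothing.
It fails at once if a bystander is moved by more than 30 mm (distance of any of dish, jar, dropper, forceps, lens, notebook, beaker from where it was at the start of the episode above 0.03 m).
Of plate_0, plate_1, plate_2, plate_3 only 3 to 4 are there at a start; the rules pass over those that are not, and their reading is None.
At some moment in a run one of plate_0, plate_1, plate_2, plate_3 may be knocked a few centimetres aside while the robot is not near it.
Once in a run the grip may slacken for a moment while it holds something.
It also fails if it takes over 210 s, if anything falls off the work surface, if the arm or the gripper's body presses on something with over 40 N, if the wrist force passes 120 N, or if a joint passes its speed limit or range.

## Working session

There is one attempt and no reset: what is moved stays moved. The work goes in short steps, Python scripts to look and compute and a tool call to move; the robot and the scene stay as the last step left them, time stands still between calls to the robot, and variables do not carry over. Pictures are saved under pics/ and viewed, about 12 in all and at most 16, crops included, and the job is handed in when it is done.

Besides the shell and the picture viewer there is one more tool, called after "Call:" as name(argument=value, ...), one argument or row to a line, values as JSON. apply_moves: Moves the arm, as the interface text tells. Shifts and turns lie within -1 to 1; 1 stands for 0.04 m of shift or 5 degrees of turn. Its arguments: {"type":"object","properties":{"commands":{"type":"array"},"claw":{"type":"number"}},"required":["commands"]}

```bash
mkdir -p pics; ls
cat > h.py <<'E'
import numpy as np, cv2
from cell import readout, eyes, finish_job
def cam(n):
    d=eyes.get_image(n); d['R']=cv2.Rodrigues(np.array(d['rvec'],float))[0]; d['t']=np.array(d['tvec'],float).ravel(); d['K']=np.array(d['mtx'],float); return d
def ray(d,u,v,z):
    c=-d['R'].T@d['t']; r=d['R'].T@np.linalg.inv(d['K'])@np.array([u,v,1.]); return c+r*(z-c[2])/r[2]
def proj(d,p):
    q=d['K']@(d['R']@np.array(p,float)+d['t']); return q[:2]/q[2]
def save(d,f,crop=None,s=1):
    im=d['image'][:,:,::-1]
    if crop: u0,v0,u1,v1=crop; im=im[v0:v1,u0:u1]
    if s!=1: im=cv2.resize(im,None,fx=s,fy=s,interpolation=cv2.INTER_CUBIC)
    cv2.imwrite('pics/'+f,im)
E
python3 - <<'E'
from h import *
for n in('top','side'):
    d=cam(n); save(d,n+'0.png'); print(n,-d['R'].T@d['t'],d['R'].round(3).tolist(),d['K'].tolist())
s=readout.read_state(); print(s)
E
```

```text
pics
top [ 433.36614277  -21.22339455 1385.87303454] [[-0.027, -0.999, -0.03], [-0.992, 0.031, -0.12], [0.12, 0.026, -0.992]] [[472.59323030885514, 0.0, 325.69286921833987], [0.0, 472.59323030885514, 208.27754563112154], [0.0, 0.0, 1.0]]
side [  441.91919362 -1052.2639167    832.95104454] [[0.992, -0.123, 0.022], [-0.051, -0.556, -0.83], [0.114, 0.822, -0.557]] [[363.5793508175533, 0.0, 322.68824907646706], [0.0, 363.5793508175533, 203.5140493757807], [0.0, 0.0, 1.0]]
{'clock': 0.1, 'qpos': array([-1.18777782,  0.62921634,  0.03848642,  1.51827252, -0.0270114 ,
        0.99629487, -0.02000979]), 'qd': array([ 6.02810858e-05, -2.85848275e-03,  1.37941571e-03, -3.13539377e-03,
       -1.10757409e-03, -1.89731442e-04,  5.94787331e-04]), 'tau': array([ 2.31595019e-03, -5.64540696e+01,  1.23022523e+00, -1.93975711e+01,
        1.12967999e-02,  5.56258237e-03, -5.50890533e-08]), 'eef_pos': array([281.78562701, 585.12685739, 230.5045273 ]), 'tool_rot': array([-1.57082613,  0.00167174,  1.121928  ]), 'force': array([-0.34747721,  0.56451977,  0.3820071 ]), 'torque': array([0.0285381 , 0.0494388 , 0.03162325]), 'width': 85.33153252485977}
```

View pics/top0.png

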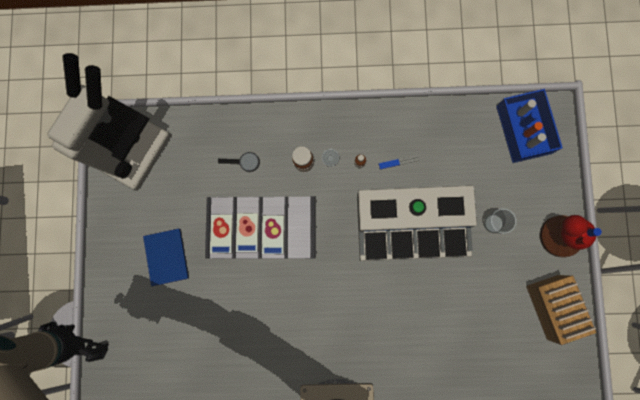

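View pics/side0.png

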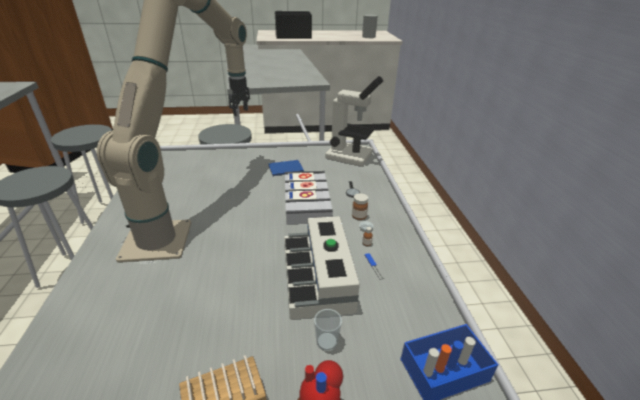

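The top view has +x up and +y left. Three plates lie in the board's left three grooves (pixel columns about 220, 247 and 272), with the groove at column 300 empty. The scanner's lanes open towards the bottom of the image, at columns 375–456, and the green key is at (418,207). Next I'll measure the edges at higher zoom.

Run:
```python
from h import *
d=cam('top'); save(d,'z0.png',(195,180,485,270),2.7)
im=d['image'].astype(int); hsv=cv2.cvtColor(d['image'],cv2.COLOR_RGB2HSV)
g=((hsv[:,:,0]>45)&(hsv[:,:,0]<80)&(hsv[:,:,1]>120)); ys,xs=np.where(g); k=(ys>190)&(ys<225); print('key',ray(d,xs[k].mean(),ys[k].mean(),126),k.sum())
b=((hsv[:,:,0]>100)&(hsv[:,:,0]<130)&(hsv[:,:,1]>120)).astype(np.uint8); b[:, :200]=0;b[:,320:]=0
n,l,s,c=cv2.connectedComponentsWithStats(b)
for i in range(1,n):
  if s[i,4]>10: print('stripe',s[i],ray(d,*c[i],56))
```

```text
key [ 583.71085749 -234.89798953  126.        ] 104
stripe [213 247  16   5  61] [489.0823836  313.99660999  56.        ]
stripe [239 246  16   4  64] [490.19275471 240.26450809  56.        ]
stripe [265 248  16   4  55] [481.80769528 167.33673536  56.        ]
```

View pics/z0.png

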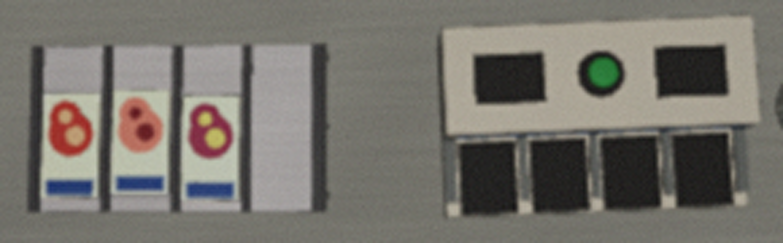

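Run:
```python
from h import *
d=cam('top'); ds=cam('side'); hsv=cv2.cvtColor(d['image'],cv2.COLOR_RGB2HSV); V=hsv[:,:,2].astype(int)
def P(x,y,z): return ray(d,195+x/2.7,180+y/2.7,z).round(1)
print('board',[P(*p,56)[:2].tolist() for p in((28,212),(325,211),(33,45),(327,44))])
print('hood',[P(*p,120)[:2].tolist() for p in((443,30),(750,16),(447,136),(758,122))])
print('tabs',[P(*p,58)[:2].tolist() for p in((453,210),(525,208),(597,207),(669,203),(741,199))])
m=(V<70).astype(np.uint8); m[:,:200]=0; m[:190]=0; m[265:]=0; m[:,485:]=0
n,l,s,c=cv2.connectedComponentsWithStats(m)
for i in range(1,n):
  if s[i,4]>40:
    pts=np.argwhere(l==i)[:,::-1].astype(np.float32)
    w=np.array([ray(d,u,v,56 if s[i,0]<330 else(50 if s[i,1]>225 else 120))[:2] for u,v in pts],np.float32)
    r=cv2.minAreaRect(w); print(s[i],c[i].round(1),'w',w.mean(0).round(1),r[1],round(r[2],2))
# white plate
pm=((hsv[:,:,2]>0)&(V>0))
print([ (x,d['image'][215,x].tolist()) for x in range(205,320,4)])
print([ (y,d['image'][y,213].tolist()) for y in range(194,262,2)])
```

```text
board [[462.5, 357.1], [454.9, 46.6], [638.7, 352.3], [629.9, 40.1]]
hood [[630.9, -79.5], [635.2, -385.1], [524.5, -79.6], [529.2, -386.1]]
tabs [[452.2, -85.9], [452.2, -160.1], [451.2, -234.0], [453.2, -307.9], [455.2, -381.6]]
[232 197   4  61 147] [233.9 228.4] w [545.4 275.9] (8.546719551086426, 170.79161071777344) 89.75
[258 197   4  61 133] [259.8 227.5] w [545.8 202. ] (7.468041896820068, 170.47039794921875) 87.73
[285 197   3  61 123] [285.7 226.7] w [545.9 128.5] (5.706535816192627, 170.1887664794922) 88.99
[311 197   5  61 260] [312.8 227.3] w [541.8  51.6] (11.389376640319824, 169.923828125) 88.64
[438 197  26  19 439] [450.7 205.8] w [ 583.1 -323. ] (46.81861114501953, 67.21012878417969) 0.66
[206 198   5  60 209] [207.8 226.3] w [553.7 350.4] (10.518166542053223, 168.1517333984375) 88.0
[410 199  16  16 105] [416.5 207.4] w [ 581.8 -231.6] (40.05617141723633, 40.779850006103516) 87.21
[371 200  26  18 427] [383.2 208.6] w [ 581.2 -142.5] (46.082176208496094, 66.8155288696289) 1.46
[444 229  22  28 543] [454.5 242.7] w [ 487.2 -344.3] (74.6122817993164, 56.6922302246093
[... 1096 characters left out ...]
52, 151]), (204, [158, 152, 152]), (206, [157, 153, 150]), (208, [153, 149, 148]), (210, [158, 155, 154]), (212, [153, 152, 149]), (214, [147, 143, 139]), (216, [189, 191, 171]), (218, [192, 195, 173]), (220, [185, 177, 158]), (222, [174, 130, 115]), (224, [168, 127, 112]), (226, [174, 125, 110]), (228, [167, 102, 87]), (230, [168, 100, 88]), (232, [173, 127, 110]), (234, [186, 182, 161]), (236, [188, 191, 171]), (238, [189, 191, 171]), (240, [187, 189, 170]), (242, [186, 188, 168]), (244, [185, 187, 166]), (246, [136, 145, 149]), (248, [36, 58, 112]), (250, [40, 61, 114]), (252, [125, 133, 141]), (254, [155, 149, 150]), (256, [156, 155, 154]), (258, [116, 113, 113]), (260, [112, 112, 104])]
```

```bash
cat >> h.py <<'E'
def st():
    s=readout.read_state(); p=s['eef_pos']; r=s['tool_rot']
    print('t %.2f pos %s rot %s F %s w %.1f'%(s['clock'],p.round(1),r.round(3),s['force'].round(1),s['width'])); return s
def need(x,y,z,yaw):
    """remaining travel in tool axes/units to a world target, tool pointing down"""
    from scipy.spatial.transform import Rotation as Ro
    s=st(); R=Ro.from_euler('xyz',s['tool_rot']); T=Ro.from_euler('xyz',[-np.pi/2,0,yaw])
    print('shift units',(R.inv().apply(np.array([x,y,z])-s['eef_pos'])/40).round(2),'turn',((R.inv()*T).as_rotvec(degrees=True)/5).round(2),
      'shift in target axes',(T.inv().apply(np.array([x,y,z])-s['eef_pos'])/40).round(2))
E
python3 - <<'E'
from h import *
d=cam('top'); im=d['image'].astype(float).mean(2)
def fit(u0,u1,v0,v1,z,name,yaw=None):
    W=np.array([ray(d,((lambda w:(w*np.arange(u0,u1)).sum()/w.sum())(np.clip(110-im[v,u0:u1],0,None))),v,z)[:2] for v in range(v0,v1)])
    p=np.polyfit(W[:,0],W[:,1],1); print(name,'slope',p[0].round(4),'y@460',np.polyval(p,460).round(1),'y@550',np.polyval(p,550).round(1))
for n,u in (('r1',233),('r2',259),('r3',286)): fit(u-4,u+6,200,256,56,n)
for n,u in (('m0',375),('m1',402),('m2',428),('m3',454)): fit(u-13,u+14,236,255,50,n)
# rows: plate rear edges & board front/back at the plate columns
for c in (221,247,274,300):
    col=im[:,c-4:c+5].mean(1); print(c,[int(x) for x in col[194:222]],'|',[int(x) for x in col[244:264]])
print([ray(d,221,v,56)[:2].round(1).tolist() for v in(197,214,258)])
need(612,314,230,1.547)
E
```

```text
r1 slope -0.0325 y@460 278.5 y@550 275.6
r2 slope -0.0339 y@460 204.8 y@550 201.7
r3 slope -0.0308 y@460 131.0 y@550 128.2
m0 slope 0.0094 y@460 -123.0 y@550 -122.1
m1 slope -0.0423 y@460 -196.3 y@550 -200.1
m2 slope 0.0048 y@460 -271.1 y@550 -270.7
m3 slope 0.001 y@460 -344.2 y@550 -344.1
221 [112, 111, 112, 126, 148, 153, 153, 154, 153, 153, 152, 152, 150, 152, 152, 152, 152, 151, 149, 144, 147, 176, 179, 158, 124, 107, 107, 121] | [183, 176, 141, 85, 66, 70, 71, 91, 120, 134, 149, 155, 153, 141, 112, 108, 110, 110, 110, 110]
247 [113, 113, 123, 144, 159, 160, 158, 156, 157, 159, 159, 158, 156, 154, 155, 158, 158, 157, 150, 149, 177, 179, 163, 149, 141, 130, 111, 98] | [171, 124, 81, 71, 73, 80, 124, 161, 136, 145, 152, 155, 155, 146, 123, 112, 114, 115, 113, 112]
274 [116, 115, 125, 149, 159, 161, 160, 158, 159, 159, 159, 157, 156, 154, 156, 156, 155, 155, 158, 156, 149, 153, 179, 182, 162, 133, 120, 124] | [185, 184, 178, 145, 90, 74, 76, 78, 97, 127, 144, 162, 166, 156, 128, 113, 117, 116, 113, 113]
300 [114, 117, 130, 154, 158, 158, 160, 161, 159, 159, 160, 158, 156, 156, 158, 159, 157, 156, 158, 158, 158, 160, 161, 160, 160, 161, 161, 160] | [159, 158, 159, 159, 161, 159, 161, 160, 160, 159, 160, 160, 162, 151, 126, 113, 114, 114, 114, 114]
[[636.5, 312.6], [587.5, 312.6], [462.7, 312.7]]
t 0.30 pos [281.9 585.5 231. ] rot [-1.571e+00  1.000e-03  1.122e+00] F [ 0.3  0.3 -0.5] w 85.3
shift units [ -2.53   0.03 -10.38] turn [-0.   -4.87 -0.01] shift in target axes [-6.59  0.02 -8.41]
```

Call:
apply_moves(
  commands=[
    [[0, 0, -0.9, 0, -0.98, 0], [0, 0, -0.9, 0, -0.98, 0], [-0.2, 0, -0.9, 0, -0.98, 0], [-0.5, 0, -0.8, 0, -0.98, 0], [-0.5, 0, -0.8, 0, -0.98, 0], [-0.9, 0, 0, 0, 0, 0], [-0.9, 0, 0, 0, 0, 0], [-0.9, 0, 0, 0, 0, 0]],
  ],
  claw=0,
)

```text
clock: 0.97
eef_pos: [441.2, 388.3, 226.6]
tool_rot: [-1.568, -0.008, 1.59]
force: [0.7, -0.0, -0.3]
width: 0.2
```

```bash
python3 -c "
from h import *
need(610,163.5,230,1.543)"
```

```text
t 0.97 pos [441.2 388.3 226.6] rot [-1.568 -0.008  1.59 ] F [ 0.7 -0.  -0.3] w 0.2
shift units [-5.7  -0.14 -4.11] turn [-0.03  0.53  0.09] shift in target axes [-5.5  -0.09 -4.37]
```

Call:
apply_moves(
  commands=[
    [[-0.8, 0, -0.5, 0, 0.27, 0.05], [-0.9, 0, -0.6, 0, 0.27, 0], [-0.9, 0, -0.7, 0, 0, 0], [-0.9, 0, -0.7, 0, 0, 0], [-0.9, 0, -0.7, 0, 0, 0], [-0.7, 0, -0.7, 0, 0, 0], [0, 0.9, 0, 0, 0, 0], [0, 0.9, 0, 0, 0, 0]],
  ],
)

```text
clock: 1.63
eef_pos: [596.1, 174.3, 160.1]
tool_rot: [-1.585, -0.002, 1.53]
force: [-0.7, 1.0, -0.8]
width: 0.2
```

```bash
python3 -c "
from h import *
need(610,163.5,100,1.543)"
```

```text
t 1.63 pos [596.1 174.3 160.1] rot [-1.585 -0.002  1.53 ] F [-0.7  1.  -0.8] w 0.2
shift units [-0.26  1.51 -0.34] turn [ 0.16 -0.15  0.02] shift in target axes [-0.26  1.5  -0.36]
```

Call:
apply_moves(
  commands=[
    [[-0.26, 0, -0.4, 0.16, -0.15, 0], [0, 0.7, 0, 0, 0, 0], [0, 0.7, 0, 0, 0, 0], [0, 0, 0, 0, 0, 0]],
  ],
)

```text
clock: 1.97
eef_pos: [610.1, 156.8, 95.6]
tool_rot: [-1.563, 0.003, 1.537]
force: [-0.3, -0.8, -0.0]
width: -0.2
```

```bash
python3 -c "
from h import *
need(610,163.5,53,1.543)
d=cam('top'); save(d,'a1.png',(195,180,345,270),5)
"
```

```text
t 1.97 pos [610.1 156.8  95.6] rot [-1.563  0.003  1.537] F [-0.3 -0.8 -0. ] w -0.2
shift units [ 0.17  1.06 -0.  ] turn [-0.09 -0.07 -0.04] shift in target axes [0.17 1.06 0.01]
```

View pics/a1.png

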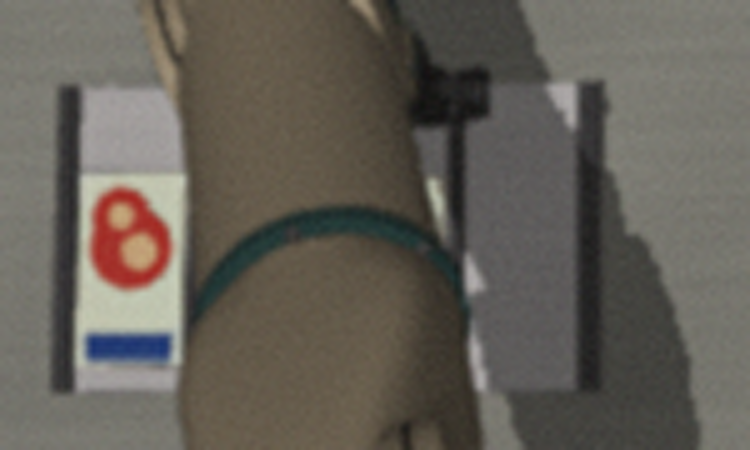

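Call:
apply_moves(
  commands=[
    [[0.17, 0.4, 0, -0.09, 0.07, 0], [0, 0.4, 0, 0, 0, 0], [0, 0.2, 0, 0, 0, 0], [0, 0, 0, 0, 0, 0]],
  ],
)

```text
clock: 2.35
eef_pos: [614.6, 166.7, 62.8]
tool_rot: [-1.581, -0.001, 1.532]
force: [0.0, 1.0, -0.0]
width: -0.0
```

```bash
python3 -c "
from h import *
need(534,166,53,1.543)
"
```

```text
t 2.35 pos [614.6 166.7  62.8] rot [-1.581e+00 -1.000e-03  1.532e+00] F [ 0.  1. -0.] w -0.0
shift units [-0.1   0.23  2.02] turn [ 0.11 -0.13  0.01] shift in target axes [-0.07  0.25  2.01]
```

Call:
apply_moves(
  commands=[
    [[-0.07, 0.24, 0.05, 0.1, -0.1, 0], [0, 0, 0, 0, 0, 0]],
  ],
)

```text
clock: 2.52
eef_pos: [613.8, 164.7, 55.3]
tool_rot: [-1.574, -0.002, 1.542]
force: [-0.9, 0.3, -0.1]
width: 0.0
```

Call:
apply_moves(
  commands=[
    [[0, 0, 0, 0, 0, 0]],
  ],
)

```text
clock: 2.6
eef_pos: [614.6, 165.0, 56.3]
tool_rot: [-1.576, -0.003, 1.542]
force: [0.7, 0.4, 0.8]
width: -0.1
```

Call:
apply_moves(
  commands=[
    [[0, 0.1, 0, 0, 0, 0], [0, 0, 0.3, 0, 0, 0], [0, 0, 0.3, 0, 0, 0], [0, 0, 0.3, 0, 0, 0], [0, 0, 0.3, 0, 0, 0]],
  ],
)

```text
clock: 3.02
eef_pos: [571.2, 165.8, 54.4]
tool_rot: [-1.586, -0.005, 1.539]
force: [0.6, 1.1, 0.1]
width: -0.3
```

Call:
apply_moves(
  commands=[
    [[0, 0, 0.2, 0, 0, 0], [0, 0, 0, 0, 0, 0]],
  ],
)

```text
clock: 3.18
eef_pos: [561.0, 166.3, 54.8]
tool_rot: [-1.585, -0.005, 1.54]
force: [-0.1, -0.5, 0.9]
width: 0.1
```

Call:
apply_moves(
  commands=[
    [[0, 0.07, 0, 0.1, 0, 0], [0, 0.03, 0, 0, 0, 0], [0, 0, 0, 0, 0, 0]],
  ],
)

```text
clock: 3.43
eef_pos: [563.3, 166.6, 51.5]
tool_rot: [-1.579, -0.006, 1.54]
force: [0.4, -0.4, -0.7]
width: 0.1
```

```bash
python3 -c "
from h import *
need(534,166,53,1.543)
d=cam('side'); save(d,'s1.png',(260,150,360,230),6)
"
```

```text
t 3.43 pos [563.3 166.6  51.5] rot [-1.579 -0.006  1.54 ] F [ 0.4 -0.4 -0.7] w 0.1
shift units [-0.04 -0.04  0.73] turn [ 0.1  -0.04  0.07] shift in target axes [-0.04 -0.04  0.73]
```

View pics/s1.png

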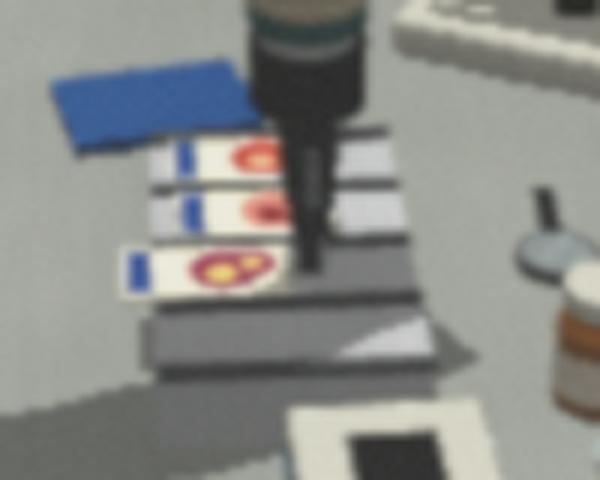

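Call:
apply_moves(
  commands=[
    [[0, 0, 0.25, 0, 0, 0], [0, 0, 0.25, 0.1, 0, 0], [0, 0, 0.25, 0, 0, 0], [0, 0, 0, 0, 0, 0], [0, 0, 0, 0, 0, 0]],
  ],
)

```text
clock: 3.9
eef_pos: [535.1, 167.1, 50.9]
tool_rot: [-1.572, -0.007, 1.538]
force: [0.1, -0.1, 0.2]
width: -0.5
```

```bash
python3 -c "
from h import *
need(533,166,52,1.543)
"
```

```text
t 3.90 pos [535.1 167.1  50.9] rot [-1.572 -0.007  1.538] F [ 0.1 -0.1  0.2] w -0.5
shift units [-0.03 -0.03  0.05] turn [ 0.02 -0.06  0.08] shift in target axes [-0.03 -0.03  0.05]
```

Call:
apply_moves(
  commands=[
    [[0, -0.6, -0.1, 0, 0, 0], [0, -0.9, 0, 0, 0, 0], [0, -0.4, 0.5, 0, 0, 0], [0, 0, 0.9, 0, 0, 0], [0, 0, 0.9, 0, 0, 0], [0, 0, 0.5, 0, 0, 0], [0, 0, 0, 0, 0, 0], [0, 0, 0, 0, 0, 0]],
  ],
  claw=85.4,
)

```text
clock: 4.57
eef_pos: [429.1, 170.1, 130.2]
tool_rot: [-1.578, -0.009, 1.534]
force: [1.4, -0.4, -0.5]
width: 85.7
```

```bash
cat >> h.py <<'E'
def stripes(n='side',z=56):
    d=cam(n); hsv=cv2.cvtColor(d['image'],cv2.COLOR_RGB2HSV)
    b=((hsv[:,:,0]>100)&(hsv[:,:,0]<130)&(hsv[:,:,1]>110)).astype(np.uint8)
    k,l,s,c=cv2.connectedComponentsWithStats(b)
    for i in range(1,k):
        w=ray(d,*c[i],z)
        if s[i,4]>5 and 330<w[0]<560 and -420<w[1]<370: print(n,'stripe',s[i],w[:2].round(1))
    return d
E
python3 -c "
from h import *
stripes();stripes('top')
need(433,168.7,40,1.543)
"
```

```text
side stripe [290 174   2   4   7] [489.4 319.8]
side stripe [291 184   2   4   7] [490.1 239.6]
side stripe [275 193   2   5   9] [423.3 169.1]
top stripe [213 247  16   5  73] [488.5 314.4]
top stripe [239 246   3   3   7] [492.9 259.1]
t 4.67 pos [430.  170.1 129.9] rot [-1.578 -0.009  1.533] F [ 0.1  0.1 -0.3] w 85.5
shift units [-0.05  2.25 -0.06] turn [ 0.08 -0.11  0.1 ] shift in target axes [-0.03  2.25 -0.08]
```

Call:
apply_moves(
  commands=[
    [[-0.03, 0.6, -0.08, 0.08, -0.11, 0.1], [0, 0.8, 0, 0, 0, 0], [0, 0.6, 0, 0, 0, 0], [0, 0.2, 0, 0, 0, 0], [0, 0, 0, 0, 0, 0], [0, 0, 0, 0, 0, 0]],
  ],
)

```text
clock: 5.17
eef_pos: [446.1, 170.3, 39.0]
tool_rot: [-1.583, -0.004, 1.538]
force: [0.4, 0.2, -0.1]
width: 85.2
```

```bash
python3 -c "
from h import *
d=stripes(); save(d,'s2.png',(240,150,340,230),6)
need(433,168.7,40,1.543)
"
```

```text
side stripe [290 174   2   4   7] [489.4 319.8]
side stripe [291 183   2   5   8] [490.5 241.8]
side stripe [275 193   3   5  12] [424.1 172.5]
t 5.22 pos [446.3 170.4  39.4] rot [-1.584 -0.005  1.538] F [-0.2 -0.2 -0.5] w 85.8
shift units [-0.05 -0.02  0.33] turn [ 0.15 -0.06  0.05] shift in target axes [-0.05 -0.02  0.33]
```

View pics/s2.png

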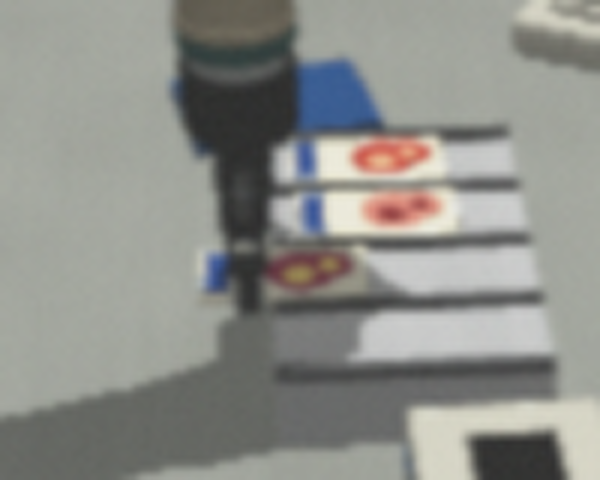

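Call:
apply_moves(
  commands=[
    [[-0.05, 0, 0.33, 0.15, -0.06, 0.05], [0, 0, 0, 0, 0, 0]],
  ],
)

```text
clock: 5.38
eef_pos: [433.4, 168.9, 40.8]
tool_rot: [-1.572, -0.001, 1.543]
force: [-0.5, -0.2, 0.4]
width: 85.1
```

Call:
apply_moves(
  commands=[
    [[0, 0, 0, 0, 0, 0], [0, 0, 0, 0, 0, 0], [0, 0, 0, 0, 0, 0], [0, 0, 0, 0, 0, 0], [0, 0, 0, 0, 0, 0]],
  ],
  claw=50,
)

```text
clock: 5.8
eef_pos: [434.3, 169.6, 44.0]
tool_rot: [-1.577, -0.003, 1.543]
force: [0.4, -0.1, 0.2]
width: 57.8
```

Call:
apply_moves(
  commands=[
    [[0, 0, 0, 0, 0, 0], [0, 0, 0, 0, 0, 0]],
  ],
)

```text
clock: 5.97
eef_pos: [434.4, 169.7, 44.1]
tool_rot: [-1.577, -0.003, 1.543]
force: [-0.2, -0.7, -1.4]
width: 57.9
```

Call:
apply_moves(
  commands=[
    [[0, -0.5, 0, 0, 0, 0], [0, -0.5, 0, 0, 0, 0], [0, 0, 0, 0, 0, 0], [0, 0, 0, 0, 0, 0]],
  ],
)

```text
clock: 6.3
eef_pos: [433.3, 169.3, 84.0]
tool_rot: [-1.574, -0.002, 1.543]
force: [0.2, 0.2, -0.2]
width: 58.2
```

```bash
python3 -c "
from h import *
d=cam('side'); save(d,'s3.png',(240,150,340,230),6)
need(425,-122.7,120,1.58)
"
```

```text
t 6.35 pos [433.5 169.3  84. ] rot [-1.575 -0.002  1.543] F [ 0.4 -0.6 -0.9] w 57.9
shift units [-7.3  -0.92  0.01] turn [ 0.04 -0.42  0.02] shift in target axes [-7.3  -0.9   0.28]
```

View pics/s3.png

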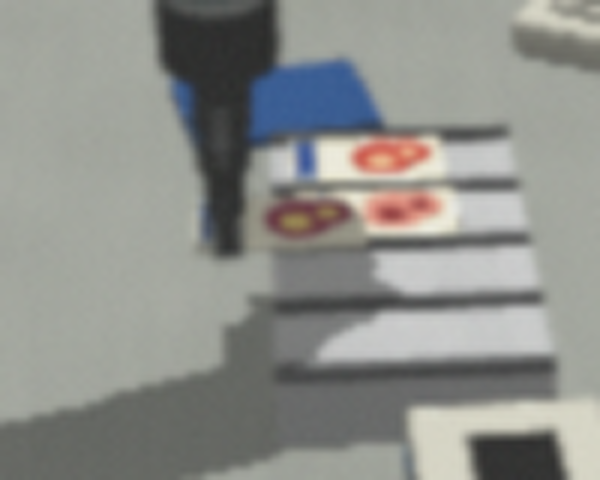

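Call:
apply_moves(
  commands=[
    [[-0.5, -0.5, 0, 0, 0, 0], [-0.8, 0, 0, 0, -0.1, 0], [-0.9, 0, 0, 0, -0.1, 0], [-0.9, 0, 0, 0, -0.1, 0], [-0.9, 0, 0, 0, -0.1, 0], [-0.9, 0, 0, 0, 0, 0], [-0.9, 0, 0, 0, 0, 0], [-0.5, 0, 0, 0, 0, 0]],
  ],
)

```text
clock: 7.02
eef_pos: [432.7, -84.0, 96.9]
tool_rot: [-1.57, -0.008, 1.598]
force: [0.3, -0.2, -0.7]
width: 58.2
```

```bash
python3 -c "
from h import *
need(425,-122.9,90,1.58)
"
```

```text
t 7.02 pos [432.7 -84.   96.9] rot [-1.57  -0.008  1.598] F [ 0.3 -0.2 -0.7] w 58.2
shift units [-0.97  0.17  0.22] turn [-0.01  0.21  0.09] shift in target axes [-0.97  0.17  0.2 ]
```

Call:
apply_moves(
  commands=[
    [[-0.4, 0, 0.15, 0, 0.2, 0.1], [-0.4, 0, 0, 0, 0, 0], [0, 0.2, 0, 0, 0, 0], [0, 0, 0, 0, 0, 0], [0, 0, 0, 0, 0, 0]],
  ],
)

```text
clock: 7.43
eef_pos: [423.9, -124.5, 84.1]
tool_rot: [-1.564, 0.002, 1.566]
force: [0.8, -0.2, -1.7]
width: 57.5
```

```bash
python3 -c "
from h import *
need(429,-122.9,50,1.58)
d=cam('side'); save(d,'s4.png',(250,190,370,280),6)
d=cam('top'); save(d,'t4.png',(345,180,485,275),5)
"
```

```text
t 7.43 pos [ 423.9 -124.5   84.1] rot [-1.564  0.002  1.566] F [ 0.8 -0.2 -1.7] w 57.5
shift units [ 0.04  0.85 -0.13] turn [-0.08 -0.16 -0.02] shift in target axes [ 0.04  0.85 -0.13]
```

View pics/s4.png

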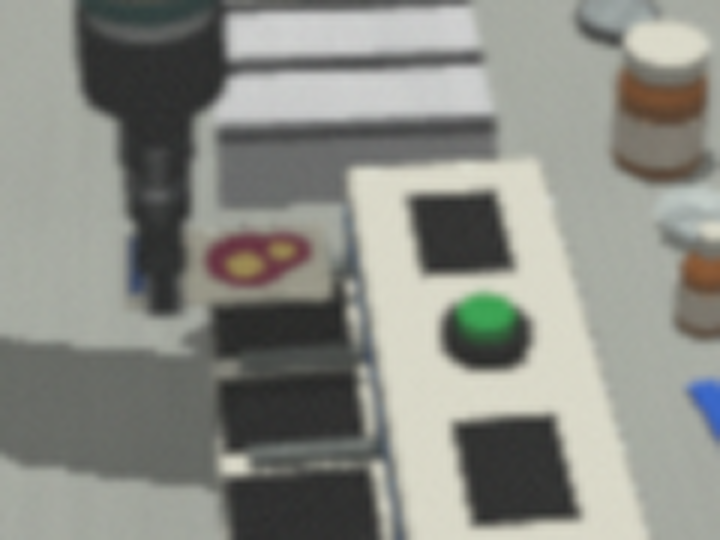

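Call:
apply_moves(
  commands=[
    [[0.04, 0.25, 0, -0.08, -0.16, 0], [0, 0.25, 0, 0, 0, 0], [0, 0.1, 0, 0, 0, 0], [0, 0, 0, 0, 0, 0]],
  ],
)

```text
clock: 7.87
eef_pos: [425.7, -117.4, 60.1]
tool_rot: [-1.574, -0.0, 1.591]
force: [0.3, 0.7, -1.1]
width: 57.7
```

```bash
python3 -c "
from h import *
need(429,-122.9,45,1.58)
"
```

```text
t 7.87 pos [ 425.7 -117.4   60.1] rot [-1.574 -0.     1.591] F [ 0.3  0.7 -1.1] w 57.7
shift units [-0.14  0.38 -0.08] turn [0.03 0.12 0.  ] shift in target axes [-0.14  0.38 -0.08]
```

Call:
apply_moves(
  commands=[
    [[-0.12, 0.15, -0.05, 0, 0.1, 0], [0, 0, 0, 0, 0, 0], [0, 0, 0, 0, 0, 0]],
  ],
)

```text
clock: 8.12
eef_pos: [428.9, -121.1, 54.1]
tool_rot: [-1.574, -0.001, 1.584]
force: [-0.7, 0.8, -1.4]
width: 57.8
```

```bash
python3 -c "
from h import *
need(429,-122.9,45,1.58)
"
```

```text
t 8.12 pos [ 428.9 -121.1   54.1] rot [-1.574e+00 -1.000e-03  1.584e+00] F [-0.7  0.8 -1.4] w 57.8
shift units [-0.05  0.23 -0.  ] turn [0.04 0.05 0.01] shift in target axes [-0.05  0.23 -0.  ]
```

Call:
apply_moves(
  commands=[
    [[-0.05, 0.12, 0, 0, 0, 0], [0, 0.06, 0, 0, 0, 0], [0, 0.06, 0, 0, 0, 0], [0, 0, 0, 0, 0, 0]],
  ],
)

```text
clock: 8.45
eef_pos: [429.7, -123.8, 44.3]
tool_rot: [-1.576, -0.0, 1.583]
force: [0.6, 0.1, -2.2]
width: 57.9
```

```bash
python3 -c "
from h import *
need(429,-122.9,45,1.58)
d=cam('side'); save(d,'s5.png',(250,190,370,280),6)
"
```

```text
t 8.45 pos [ 429.7 -123.8   44.3] rot [-1.576 -0.     1.583] F [ 0.6  0.1 -2.2] w 57.9
shift units [ 0.02 -0.02  0.02] turn [0.06 0.04 0.  ] shift in target axes [ 0.02 -0.02  0.02]
```

View pics/s5.png

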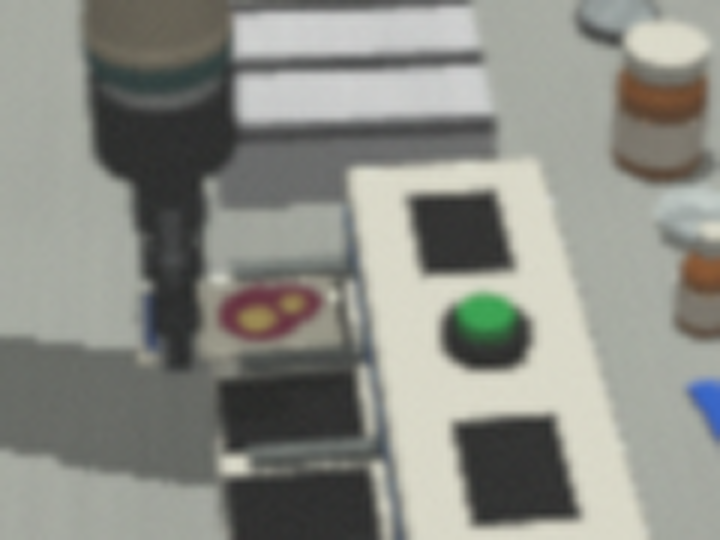

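Call:
apply_moves(
  commands=[
    [[0, 0, 0, 0, 0, 0], [0, 0, 0, 0, 0, 0], [0, 0, 0, 0, 0, 0], [0, -0.5, 0, 0, 0, 0], [0, -0.7, 0.2, 0, 0, 0], [0, -0.2, 0.5, 0, 0, 0], [0, 0, 0, 0, 0, 0]],
  ],
  claw=85.4,
)

```text
clock: 9.08
eef_pos: [400.9, -123.7, 101.9]
tool_rot: [-1.575, -0.0, 1.585]
force: [-1.4, -0.0, -0.4]
width: 85.3
```

Call:
apply_moves(
  commands=[
    [[0, 0, 0.25, 0, 0, 0], [0, 0, 0, 0, 0, 0], [0, 0, 0, 0, 0, 0]],
  ],
  claw=0,
)

```text
clock: 9.33
eef_pos: [392.2, -124.3, 103.2]
tool_rot: [-1.58, 0.001, 1.584]
force: [-0.5, 0.4, -0.5]
width: 51.9
```

```bash
python3 -c "
from h import *
stripes()
need(389,-122.9,53,1.58)
"
```

```text
side stripe [290 174   2   4   7] [489.4 319.8]
side stripe [291 183   2   5   8] [490.5 241.8]
side stripe [275 240   3   7  16] [ 419.7 -123.3]
t 9.38 pos [ 391.7 -124.2  103. ] rot [-1.579e+00  1.000e-03  1.584e+00] F [-0.7 -0.5 -0.3] w 44.0
shift units [0.04 1.25 0.08] turn [ 0.09  0.05 -0.01] shift in target axes [0.03 1.25 0.07]
```

Call:
apply_moves(
  commands=[
    [[0.03, 0.3, 0.1, 0.09, 0.05, 0], [0, 0.4, 0, 0, 0, 0], [0, 0.2, 0, 0, 0, 0], [0, 0, 0, 0, 0, 0]],
  ],
)

```text
clock: 9.72
eef_pos: [391.2, -123.2, 65.4]
tool_rot: [-1.573, 0.001, 1.58]
force: [-0.3, -0.2, -0.0]
width: -0.1
```

```bash
python3 -c "
from h import *
need(389,-122.9,53,1.58)
"
```

```text
t 9.72 pos [ 391.2 -123.2   65.4] rot [-1.573e+00  1.000e-03  1.580e+00] F [-0.3 -0.2 -0. ] w -0.1
shift units [0.01 0.31 0.06] turn [ 0.03 -0.   -0.02] shift in target axes [0.01 0.31 0.06]
```

Call:
apply_moves(
  commands=[
    [[0, 0.3, 0.05, 0, 0, 0], [0, 0, 0, 0, 0, 0], [0, 0, -0.2, 0, 0, 0], [0, 0, -0.25, 0, 0, 0], [0, 0, -0.25, 0, 0, 0], [0, 0, -0.25, 0, 0, 0], [0, 0, 0, 0, 0, 0]],
  ],
)

```text
clock: 10.3
eef_pos: [436.4, -121.8, 59.0]
tool_rot: [-1.578, -0.001, 1.581]
force: [0.5, -0.5, 0.0]
width: 0.2
```

```bash
python3 -c "
from h import *
need(440,-122.9,53,1.58)
"
```

```text
t 10.30 pos [ 436.4 -121.8   59. ] rot [-1.578e+00 -1.000e-03  1.581e+00] F [ 0.5 -0.5  0. ] w 0.2
shift units [-0.03  0.15 -0.09] turn [0.08 0.02 0.01] shift in target axes [-0.03  0.15 -0.09]
```

```bash
python3 -c "
from h import *
d=stripes();save(d,'s6.png',(250,190,370,280),6)
"
```

```text
side stripe [290 175   2   3   6] [489.6 317.3]
side stripe [290 183   3   5  10] [489.7 244.3]
side stripe [275 240   3   7  19] [ 419.9 -122.5]
```

View pics/s6.png

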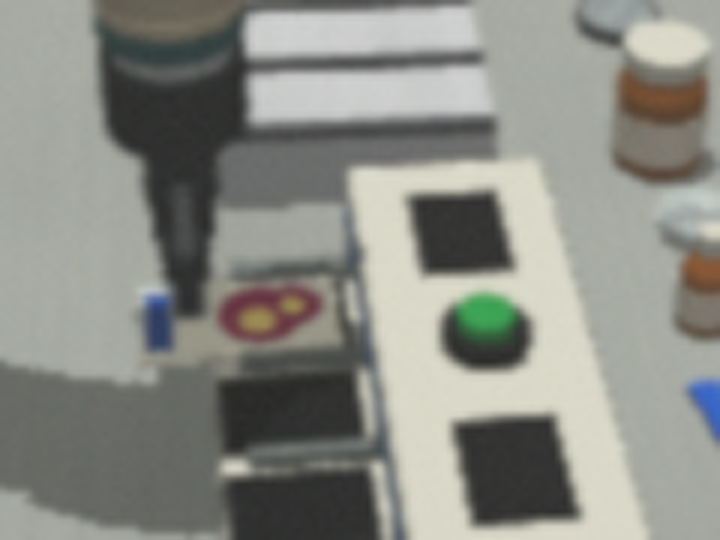

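Call:
apply_moves(
  commands=[
    [[0, -0.3, 0, 0, 0, 0], [0, 0, 0.5, 0, 0, 0], [0, 0, 0.5, 0, 0, 0], [0, 0, 0.2, 0, 0, 0], [0, 0, 0, 0, 0, 0]],
  ],
)

```text
clock: 10.77
eef_pos: [387.0, -122.0, 72.5]
tool_rot: [-1.579, -0.001, 1.581]
force: [-0.4, 0.0, -0.3]
width: -0.2
```

```bash
python3 -c "
from h import *
need(389,-122.9,51,1.58)
"
```

```text
t 10.77 pos [ 387.  -122.    72.5] rot [-1.579e+00 -1.000e-03  1.581e+00] F [-0.4  0.  -0.3] w -0.2
shift units [-0.02  0.54 -0.05] turn [0.1  0.01 0.01] shift in target axes [-0.02  0.54 -0.05]
```

Call:
apply_moves(
  commands=[
    [[-0.02, 0.3, 0, 0.1, 0, 0], [0, 0.3, 0, 0, 0, 0], [0, 0, 0, 0, 0, 0]],
  ],
)

```text
clock: 11.02
eef_pos: [389.5, -123.4, 49.0]
tool_rot: [-1.574, 0.001, 1.581]
force: [-0.3, -0.1, 0.1]
width: -0.3
```

Call:
apply_moves(
  commands=[
    [[0, 0, 0, 0, 0, 0]],
  ],
)

```text
clock: 11.1
eef_pos: [390.3, -123.2, 48.9]
tool_rot: [-1.575, 0.0, 1.582]
force: [0.7, -0.7, 0.4]
width: -0.4
```

Call:
apply_moves(
  commands=[
    [[0, 0, -0.2, 0, 0, 0], [0, 0, -0.2, 0, 0, 0], [0, 0, -0.1, 0, 0, 0], [0, 0, 0, 0, 0, 0]],
  ],
)

```text
clock: 11.43
eef_pos: [414.5, -122.8, 50.2]
tool_rot: [-1.577, -0.0, 1.581]
force: [0.6, -0.1, -0.2]
width: -0.0
```

```bash
python3 -c "
from h import *
stripes();need(440,-122.9,52.5,1.58)
"
```

```text
side stripe [290 174   2   4   7] [489.4 319.8]
side stripe [291 183   2   5   8] [490.5 241.8]
side stripe [280 240   3   7  15] [ 437.5 -124.8]
t 11.48 pos [ 414.2 -122.8   50.2] rot [-1.577 -0.     1.581] F [-0.1 -0.  -1.1] w -0.0
shift units [-0.01 -0.05 -0.65] turn [0.07 0.02 0.  ] shift in target axes [-0.01 -0.06 -0.65]
```

Contact: plate is moving. Raise slightly and continue in small steps.

Call:
apply_moves(
  commands=[
    [[0, -0.07, -0.15, 0.07, 0, 0], [0, 0, -0.2, 0, 0, 0], [0, 0, -0.1, 0, 0, 0], [0, 0, 0, 0, 0, 0]],
  ],
)

```text
clock: 11.82
eef_pos: [432.5, -122.9, 53.6]
tool_rot: [-1.57, 0.0, 1.581]
force: [-0.6, -0.3, 0.2]
width: 0.2
```

Call:
apply_moves(
  commands=[
    [[0, 0, -0.1, 0, 0, 0], [0, 0, -0.05, 0, 0, 0]],
  ],
)

```text
clock: 11.98
eef_pos: [437.9, -122.9, 53.5]
tool_rot: [-1.569, 0.001, 1.581]
force: [-0.2, -0.9, 0.9]
width: -0.0
```

Call:
apply_moves(
  commands=[
    [[0, 0.02, -0.06, 0, 0, 0], [0, 0, -0.06, 0, 0, 0]],
  ],
)

```text
clock: 12.15
eef_pos: [439.1, -123.2, 52.5]
tool_rot: [-1.561, 0.002, 1.58]
force: [-4.7, 1.7, 2.4]
width: 0.1
```

Call:
apply_moves(
  commands=[
    [[0, 0, -0.06, 0, 0, 0], [0, 0, -0.06, 0, 0, 0]],
  ],
)

```text
clock: 12.32
eef_pos: [439.0, -123.3, 51.8]
tool_rot: [-1.552, 0.003, 1.58]
force: [-5.2, 0.4, 2.7]
width: -0.1
```

Call:
apply_moves(
  commands=[
    [[0, 0, -0.06, 0, 0, 0], [0, 0, -0.06, 0, 0, 0]],
  ],
)

```text
clock: 12.48
eef_pos: [438.9, -123.5, 51.0]
tool_rot: [-1.542, 0.005, 1.58]
force: [-4.8, 0.7, 3.9]
width: -0.0
```

Call:
apply_moves(
  commands=[
    [[0, 0, 0.3, 0.3, 0, 0], [0, 0, 0.4, 0, 0, 0], [0, -0.8, 0, 0, 0, 0], [0, -0.8, 0, 0, 0, 0], [0, -0.6, 0, 0, 0, 0], [0.5, 0, 0, 0, 0, 0], [0.9, 0, 0, 0, 0, 0], [0.9, 0, 0, 0, 0, 0]],
  ],
)

```text
clock: 13.15
eef_pos: [419.6, -36.4, 142.4]
tool_rot: [-1.522, 0.005, 1.563]
force: [0.4, 0.4, 0.3]
width: 0.2
```

```bash
python3 -c "
from h import *
stripes();d=stripes('top');save(d,'t5.png',(195,180,485,270),2.7)
need(620,238,130,1.543)
"
```

```text
side stripe [290 174   2   4   7] [489.4 319.8]
side stripe [291 183   2   5   8] [490.5 241.8]
side stripe [288 239   2   8  15] [ 461.  -123.3]
top stripe [213 247  16   5  76] [488.2 314.4]
top stripe [239 246  16   4  64] [490.2 240.3]
top stripe [369 253  16   4  63] [ 460.3 -124.9]
t 13.25 pos [419.9 -30.6 142.6] rot [-1.523e+00  1.000e-03  1.576e+00] F [ 0.1 -0.3  0.7] w -0.0
shift units [ 6.69  0.06 -5.05] turn [-0.55  0.38 -0.03] shift in target axes [ 6.85  0.31 -4.81]
```

View pics/t5.png

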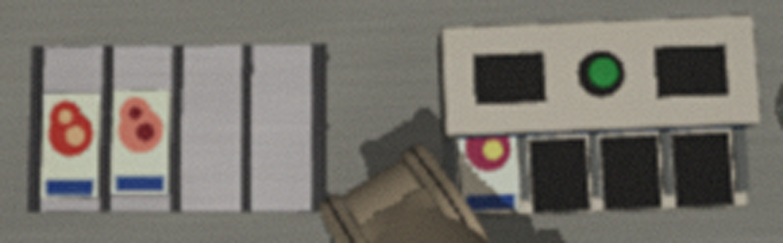

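Call:
apply_moves(
  commands=[
    [[0.8, 0, -0.5, -0.3, 0.2, 0], [0.85, 0, -0.65, -0.2, 0.18, 0], [0.85, 0, -0.65, 0, 0, 0], [0.85, 0, -0.65, 0, 0, 0], [0.85, 0, -0.65, 0, 0, 0], [0.85, 0, -0.65, 0, 0, 0], [0.8, 0, -0.6, 0, 0, 0], [0, 0, 0, 0, 0, 0]],
  ],
)

```text
clock: 13.92
eef_pos: [602.8, 197.5, 137.2]
tool_rot: [-1.571, 0.002, 1.534]
force: [-0.2, 1.3, 0.7]
width: -0.2
```

```bash
python3 -c "
from h import *
need(614,238,75,1.543)
"
```

```text
t 13.92 pos [602.8 197.5 137.2] rot [-1.571  0.002  1.534] F [-0.2  1.3  0.7] w -0.2
shift units [ 1.03  1.55 -0.24] turn [ 0.   -0.1  -0.02] shift in target axes [ 1.02  1.56 -0.25]
```

Call:
apply_moves(
  commands=[
    [[0.4, 0, -0.1, 0, -0.1, 0], [0.4, 0, -0.1, 0, 0, 0], [0.1, 0.5, 0, 0, 0, 0], [0, 0.7, 0, 0, 0, 0], [0, 0.2, 0, 0, 0, 0], [0, 0, 0, 0, 0, 0]],
  ],
)

```text
clock: 14.42
eef_pos: [617.3, 237.2, 78.1]
tool_rot: [-1.577, -0.003, 1.546]
force: [0.2, -0.6, -0.1]
width: -0.1
```

```bash
python3 -c "
from h import *
need(614,238,52,1.543)
"
```

```text
t 14.42 pos [617.3 237.2  78.1] rot [-1.577 -0.003  1.546] F [ 0.2 -0.6 -0.1] w -0.1
shift units [0.02 0.65 0.09] turn [0.07 0.04 0.03] shift in target axes [0.02 0.65 0.08]
```

Call:
apply_moves(
  commands=[
    [[0, 0.35, 0.05, 0.07, 0, 0], [0, 0.3, 0, 0, 0, 0], [0, 0, 0, 0, 0, 0], [0, 0, 0, 0, 0, 0]],
  ],
)

```text
clock: 14.75
eef_pos: [616.4, 235.2, 51.1]
tool_rot: [-1.571, -0.002, 1.544]
force: [0.8, -0.3, -0.0]
width: 0.1
```

```bash
python3 -c "
from h import *
need(536,239.5,51.5,1.543)
"
```

```text
t 14.75 pos [616.4 235.2  51.1] rot [-1.571 -0.002  1.544] F [ 0.8 -0.3 -0. ] w 0.1
shift units [ 0.05 -0.01  2.01] turn [0.01 0.01 0.03] shift in target axes [ 0.05 -0.01  2.01]
```

Call:
apply_moves(
  commands=[
    [[0.05, 0, 0.25, 0, 0, 0], [0, 0.02, 0.3, 0, 0, 0], [0, 0.02, 0.3, 0, 0, 0], [0, 0, 0, 0, 0, 0]],
  ],
)

```text
clock: 15.08
eef_pos: [584.7, 237.4, 51.6]
tool_rot: [-1.577, -0.004, 1.541]
force: [-0.4, 0.5, -0.9]
width: -0.2
```

```bash
python3 -c "
from h import *
need(536,239.5,51.5,1.543)
"
```

```text
t 15.08 pos [584.7 237.4  51.6] rot [-1.577 -0.004  1.541] F [-0.4  0.5 -0.9] w -0.2
shift units [ 0.01 -0.    1.22] turn [ 0.07 -0.03  0.05] shift in target axes [0.02 0.   1.22]
```

Call:
apply_moves(
  commands=[
    [[0, 0, 0.25, 0.05, 0, 0], [0, 0, 0.3, 0, 0, 0], [0, 0.02, 0.3, 0, 0, 0], [0, 0, 0.3, 0, 0, 0], [0, 0, 0.05, 0, 0, 0], [0, 0, 0, 0, 0, 0]],
  ],
)

```text
clock: 15.58
eef_pos: [543.5, 239.2, 55.5]
tool_rot: [-1.585, -0.008, 1.538]
force: [-0.5, 0.1, 1.0]
width: -0.3
```

```bash
python3 -c "
from h import *
stripes()
need(536,239.5,51.5,1.543)
"
```

```text
side stripe [290 174   2   4   7] [489.4 319.8]
side stripe [277 183   2   5   9] [432.7 245.1]
side stripe [287 239   4   8  22] [ 461.2 -125. ]
t 15.63 pos [543.8 239.3  55.5] rot [-1.586 -0.009  1.538] F [-0.5 -0.2 -0.8] w 0.1
shift units [-0.   0.1  0.2] turn [ 0.17 -0.06  0.1 ] shift in target axes [-0.   0.1  0.2]
```

Call:
apply_moves(
  commands=[
    [[0, 0.1, 0, 0.17, 0, 0.1], [0, 0, 0.1, 0, 0, 0], [0, 0, 0.1, 0, 0, 0], [0, 0, 0, 0, 0, 0]],
  ],
)

```text
clock: 15.97
eef_pos: [539.4, 239.7, 51.5]
tool_rot: [-1.573, -0.001, 1.535]
force: [-0.5, 0.0, 0.5]
width: 0.1
```

Call:
apply_moves(
  commands=[
    [[0, -0.6, -0.1, 0, 0, 0], [0, -0.9, 0, 0, 0, 0], [0, -0.4, 0.5, 0, 0, 0], [0, 0, 0.9, 0, 0, 0], [0, 0, 0.9, 0, 0, 0], [0, 0, 0.5, 0, 0, 0], [0, 0, 0, 0, 0, 0], [0, 0, 0, 0, 0, 0]],
  ],
  claw=85.4,
)

```text
clock: 16.63
eef_pos: [428.1, 242.8, 129.6]
tool_rot: [-1.572, -0.001, 1.532]
force: [1.2, 0.0, 0.5]
width: 85.7
```

```bash
python3 -c "
from h import *
stripes()
need(435,242.4,80,1.543)
"
```

```text
side stripe [290 174   2   4   7] [489.4 319.8]
side stripe [287 239   4   8  22] [ 461.2 -125. ]
t 16.68 pos [428.1 242.9 129.5] rot [-1.572e+00 -1.000e-03  1.532e+00] F [-0.2 -0.1 -0.2] w 85.4
shift units [-0.01  1.24 -0.17] turn [ 0.01 -0.13  0.01] shift in target axes [-0.01  1.24 -0.17]
```

Call:
apply_moves(
  commands=[
    [[0, 0.6, -0.1, 0, -0.13, 0], [0, 0.8, 0, 0, 0, 0], [0, 0.5, 0, 0, 0, 0], [0, 0, 0, 0, 0, 0], [0, 0, 0, 0, 0, 0]],
  ],
)

```text
clock: 17.1
eef_pos: [441.5, 244.2, 51.4]
tool_rot: [-1.581, -0.005, 1.538]
force: [1.0, -0.0, -0.3]
width: 85.5
```

```bash
python3 -c "
from h import *
stripes()
need(435,242.4,40,1.543)
"
```

```text
side stripe [290 174   2   4   7] [489.4 319.8]
side stripe [287 239   4   8  22] [ 461.2 -125. ]
t 17.15 pos [441.5 244.1  51.6] rot [-1.581 -0.005  1.537] F [ 0.8 -0.5  0.1] w 85.1
shift units [-0.05  0.29  0.16] turn [ 0.11 -0.06  0.06] shift in target axes [-0.05  0.29  0.16]
```

Call:
apply_moves(
  commands=[
    [[-0.05, 0.29, 0.16, 0.11, -0.06, 0.05], [0, 0, 0, 0, 0, 0], [0, 0, 0, 0, 0, 0]],
  ],
)

```text
clock: 17.4
eef_pos: [437.1, 243.1, 41.1]
tool_rot: [-1.574, -0.003, 1.541]
force: [0.4, -0.5, -0.1]
width: 85.5
```

```bash
python3 -c "
from h import *
d=stripes();save(d,'s7.png',(240,150,340,230),6)
need(435,242.4,40,1.543)
"
```

```text
side stripe [290 174   2   4   7] [489.4 319.8]
side stripe [287 239   4   8  22] [ 461.2 -125. ]
t 17.45 pos [436.8 242.9  41. ] rot [-1.574 -0.003  1.541] F [ 0.1 -0.8 -0.6] w 85.6
shift units [-0.01  0.03  0.05] turn [ 0.03 -0.02  0.03] shift in target axes [-0.01  0.03  0.05]
```

View pics/s7.png

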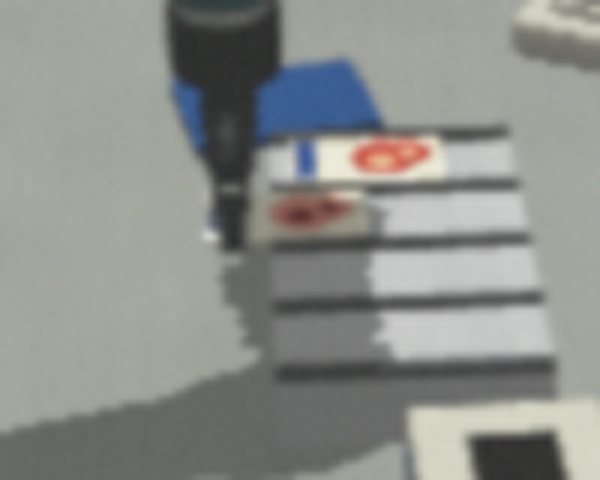

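Call:
apply_moves(
  commands=[
    [[0, 0, 0, 0, 0, 0], [0, 0, 0, 0, 0, 0], [0, 0, 0, 0, 0, 0], [0, 0, 0, 0, 0, 0], [0, 0, 0, 0, 0, 0], [0, 0, 0, 0, 0, 0], [0, 0, 0, 0, 0, 0]],
  ],
  claw=50,
)

```text
clock: 18.03
eef_pos: [437.5, 243.2, 43.1]
tool_rot: [-1.576, -0.004, 1.541]
force: [-0.5, 0.2, -0.8]
width: 58.1
```

Call:
apply_moves(
  commands=[
    [[0, -0.5, 0, 0, 0, 0], [0, -0.6, 0, 0, 0, 0], [0, -0.1, 0, 0, 0, 0], [-0.5, 0, 0, 0, 0, 0], [-0.8, 0, 0, 0, 0, 0], [-0.9, 0, 0, 0, 0, 0], [-0.9, 0, 0, 0, -0.1, 0], [-0.9, 0, 0, 0, -0.1, 0]],
  ],
)

```text
clock: 18.7
eef_pos: [434.3, 90.2, 90.1]
tool_rot: [-1.58, -0.016, 1.576]
force: [1.8, 0.2, -1.7]
width: 58.2
```

```bash
python3 -c "
from h import *
need(427,-197,90,1.58)
"
```

```text
t 18.70 pos [434.3  90.2  90.1] rot [-1.58  -0.016  1.576] F [ 1.8  0.2 -1.7] w 58.2
shift units [-7.18 -0.11  0.22] turn [ 0.1  -0.04  0.18] shift in target axes [-7.18  0.    0.25]
```

Call:
apply_moves(
  commands=[
    [[-0.9, 0, 0.15, 0, 0, 0.1], [-0.9, 0, 0.1, 0, 0, 0], [-0.9, 0, 0, 0, 0, 0], [-0.9, 0, 0, 0, 0, 0], [-0.9, 0, 0, 0, 0, 0], [-0.9, 0, 0, 0, 0, 0], [-0.9, 0, 0, 0, 0, 0], [-0.5, 0, 0, 0, 0, 0]],
  ],
)

```text
clock: 19.37
eef_pos: [421.2, -198.2, 84.3]
tool_rot: [-1.576, -0.006, 1.574]
force: [0.2, 0.0, -1.4]
width: 58.2
```

```bash
python3 -c "
from h import *
need(427,-197,70,1.58)
"
```

```text
t 19.37 pos [ 421.2 -198.2   84.3] rot [-1.576 -0.006  1.574] F [ 0.2  0.  -1.4] w 58.2
shift units [ 0.03  0.36 -0.14] turn [ 0.06 -0.07  0.07] shift in target axes [ 0.03  0.36 -0.14]
```

Call:
apply_moves(
  commands=[
    [[0.1, 0.1, -0.1, 0, 0, 0], [0, 0.3, 0, 0, 0, 0], [0, 0.2, 0, 0, 0, 0], [0, 0, 0, 0, 0, 0], [0, 0, 0, 0, 0, 0]],
  ],
)

```text
clock: 19.78
eef_pos: [423.5, -201.0, 56.9]
tool_rot: [-1.574, -0.005, 1.559]
force: [-0.2, 0.4, -0.9]
width: 57.7
```

```bash
python3 -c "
from h import *
need(429,-197,45,1.58)
"
```

```text
t 19.78 pos [ 423.5 -201.    56.9] rot [-1.574 -0.005  1.559] F [-0.2  0.4 -0.9] w 57.7
shift units [ 0.1   0.3  -0.14] turn [ 0.03 -0.24  0.06] shift in target axes [ 0.1   0.3  -0.14]
```

Call:
apply_moves(
  commands=[
    [[0.08, 0.05, -0.1, 0, -0.22, 0], [0, 0, 0, 0, 0, 0], [0, 0, 0, 0, 0, 0]],
  ],
)

```text
clock: 20.03
eef_pos: [428.6, -195.0, 55.1]
tool_rot: [-1.574, -0.006, 1.585]
force: [0.1, -0.3, -0.7]
width: 57.8
```

```bash
python3 -c "
from h import *
need(429,-197,45,1.58)
"
```

```text
t 20.03 pos [ 428.6 -195.    55.1] rot [-1.574 -0.006  1.585] F [ 0.1 -0.3 -0.7] w 57.8
shift units [-0.05  0.25 -0.01] turn [0.04 0.06 0.07] shift in target axes [-0.05  0.25 -0.01]
```

Call:
apply_moves(
  commands=[
    [[-0.05, 0.12, 0, 0, 0, 0.05], [0, 0.08, 0, 0, 0, 0], [0, 0.06, 0, 0, 0, 0], [0, 0.04, 0, 0, 0, 0], [0, 0, 0, 0, 0, 0]],
  ],
)

```text
clock: 20.45
eef_pos: [430.0, -196.2, 42.9]
tool_rot: [-1.576, -0.001, 1.587]
force: [-0.3, -0.3, 0.3]
width: 58.2
```

```bash
python3 -c "
from h import *
d=cam('side'); save(d,'s8.png',(250,190,370,280),6)
need(429,-197,43,1.58)
"
```

```text
t 20.50 pos [ 430.  -196.2   43. ] rot [-1.576e+00 -1.000e-03  1.587e+00] F [ 0.2  0.2 -1.6] w 57.9
shift units [-0.02 -0.    0.02] turn [0.06 0.09 0.01] shift in target axes [-0.02 -0.    0.02]
```

View pics/s8.png

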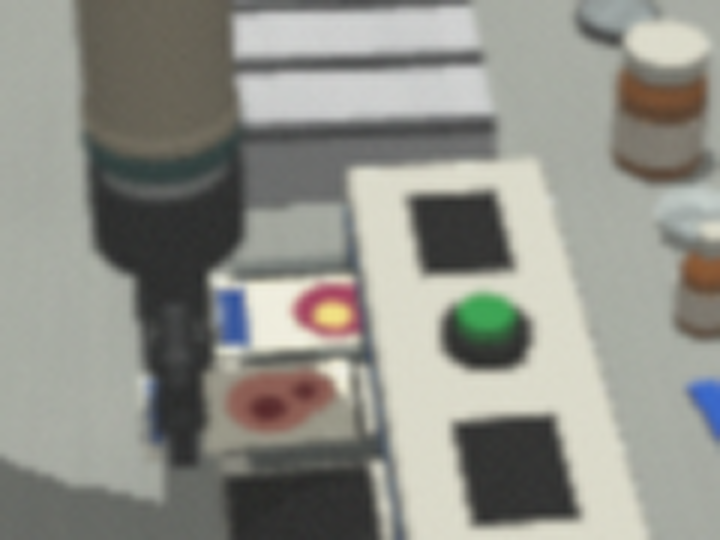

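Call:
apply_moves(
  commands=[
    [[0, 0, 0, 0, 0, 0], [0, 0, 0, 0, 0, 0], [0, 0, 0, 0, 0, 0], [0, -0.5, 0, 0, 0, 0], [0, -0.7, 0.2, 0, 0, 0], [0, 0, 0.5, 0, 0, 0], [0, 0, 0, 0, 0, 0]],
  ],
  claw=85.4,
)

```text
clock: 21.08
eef_pos: [401.5, -196.4, 92.5]
tool_rot: [-1.576, -0.001, 1.588]
force: [-2.2, 0.2, -0.7]
width: 85.2
```

Call:
apply_moves(
  commands=[
    [[0, 0, 0.3, 0, 0, 0], [0, 0, 0, 0, 0, 0], [0, 0, 0, 0, 0, 0], [0, 0, 0, 0, 0, 0]],
  ],
  claw=0,
)

```text
clock: 21.42
eef_pos: [390.7, -197.5, 93.4]
tool_rot: [-1.58, 0.0, 1.587]
force: [0.4, 0.1, 0.0]
width: 38.5
```

```bash
python3 -c "
from h import *
stripes()
need(388,-197,70,1.58)
"
```

```text
side stripe [290 174   2   4   7] [489.4 319.8]
side stripe [287 239   4   8  22] [ 461.2 -125. ]
side stripe [276 254   3   9  21] [ 421.1 -198.8]
t 21.47 pos [ 391.3 -197.4   93.4] rot [-1.58  -0.     1.587] F [-0.4  0.3  0. ] w 30.9
shift units [0.01 0.58 0.09] turn [0.11 0.08 0.  ] shift in target axes [0.01 0.59 0.08]
```

Call:
apply_moves(
  commands=[
    [[0, 0.3, 0.1, 0.1, 0.08, 0], [0, 0.3, 0, 0, 0, 0], [0, 0.2, 0, 0, 0, 0], [0, 0.2, 0, 0, 0, 0], [0, 0, 0, 0, 0, 0]],
  ],
)

```text
clock: 21.88
eef_pos: [392.8, -197.3, 51.5]
tool_rot: [-1.577, -0.0, 1.581]
force: [0.8, 0.7, 0.5]
width: 0.4
```

```bash
python3 -c "
from h import *
need(388,-198,49.5,1.58)
"
```

```text
t 21.88 pos [ 392.8 -197.3   51.5] rot [-1.577 -0.     1.581] F [0.8 0.7 0.5] w 0.4
shift units [-0.02  0.05  0.12] turn [0.07 0.02 0.  ] shift in target axes [-0.02  0.05  0.12]
```

Call:
apply_moves(
  commands=[
    [[0, 0.05, 0, 0.07, 0, 0], [0, 0, -0.2, 0, 0, 0], [0, 0, -0.25, 0, 0, 0], [0, 0, -0.1, 0, 0, 0], [0, 0, 0, 0, 0, 0]],
  ],
)

```text
clock: 22.3
eef_pos: [419.2, -196.4, 49.7]
tool_rot: [-1.572, -0.001, 1.583]
force: [-0.7, -0.1, -0.8]
width: -0.4
```

```bash
python3 -c "
from h import *
stripes()
need(433,-197,53,1.58)
"
```

```text
side stripe [290 174   2   4   7] [489.4 319.8]
side stripe [287 239   4   8  22] [ 461.2 -125. ]
side stripe [282 254   3   8  18] [ 441.5 -194. ]
t 22.35 pos [ 419.  -196.5   49.7] rot [-1.572e+00 -1.000e-03  1.582e+00] F [ 0.8 -0.6 -0.4] w -0.2
shift units [-0.02 -0.08 -0.35] turn [0.01 0.03 0.01] shift in target axes [-0.02 -0.08 -0.35]
```

Call:
apply_moves(
  commands=[
    [[-0.02, -0.09, -0.1, 0, 0, 0], [0, 0, -0.15, 0, 0, 0], [0, 0, -0.1, 0, 0, 0], [0, 0, 0, 0, 0, 0]],
  ],
)

```text
clock: 22.68
eef_pos: [433.6, -197.7, 54.4]
tool_rot: [-1.571, -0.0, 1.582]
force: [0.9, 0.3, 0.6]
width: -0.4
```

Call:
apply_moves(
  commands=[
    [[0, 0, -0.06, 0, 0, 0], [0, 0, -0.06, 0, 0, 0]],
  ],
)

```text
clock: 22.85
eef_pos: [438.2, -197.8, 54.5]
tool_rot: [-1.571, 0.0, 1.581]
force: [-0.7, -0.3, -0.4]
width: -0.2
```

Call:
apply_moves(
  commands=[
    [[0, 0, -0.06, 0, 0, 0], [0, 0, -0.06, 0, 0, 0]],
  ],
)

```text
clock: 23.02
eef_pos: [442.8, -197.8, 54.4]
tool_rot: [-1.57, 0.0, 1.581]
force: [-0.6, -0.8, 0.5]
width: 0.2
```

Call:
apply_moves(
  commands=[
    [[0, 0, -0.06, 0, 0, 0], [0, 0, -0.06, 0, 0, 0]],
  ],
)

```text
clock: 23.18
eef_pos: [447.5, -197.8, 54.3]
tool_rot: [-1.568, 0.0, 1.581]
force: [-1.2, -0.3, 1.9]
width: 0.0
```

Call:
apply_moves(
  commands=[
    [[0, 0.04, -0.04, 0, 0, 0], [0, 0, -0.06, 0, 0, 0]],
  ],
)

```text
clock: 23.35
eef_pos: [448.8, -197.9, 54.0]
tool_rot: [-1.562, 0.003, 1.581]
force: [-6.3, 0.6, 10.8]
width: 0.1
```

Call:
apply_moves(
  commands=[
    [[0, 0, -0.06, 0, 0, 0], [0, 0, -0.06, 0, 0, 0]],
  ],
)

```text
clock: 23.52
eef_pos: [452.2, -198.0, 54.5]
tool_rot: [-1.559, 0.004, 1.581]
force: [-1.2, 0.1, 0.7]
width: 0.0
```

```bash
python3 -c "
from h import *
stripes()
need(433,-197,53,1.58)
"
```

```text
side stripe [292 253   4   9  23] [ 472.6 -197.3]
t 23.57 pos [ 453.2 -197.9   54.5] rot [-1.561  0.004  1.581] F [-0.6  0.   0.9] w -0.0
shift units [0.03 0.04 0.5 ] turn [-0.12  0.01 -0.04] shift in target axes [0.03 0.04 0.5 ]
```

```bash
python3 -c "
from h import *
d=cam('side'); save(d,'s9.png',(240,140,380,280),5)
"
```

```text
(no output)
```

View pics/s9.png

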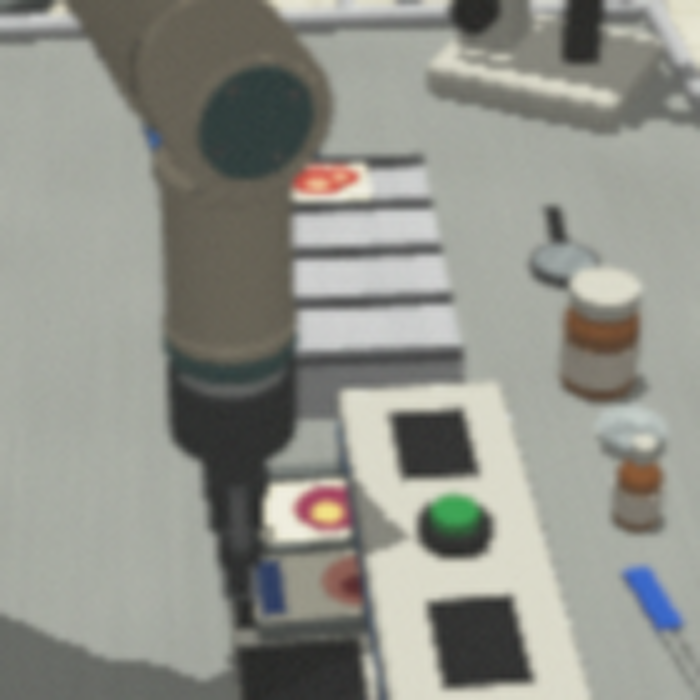

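Call:
apply_moves(
  commands=[
    [[0, 0, -0.05, 0, 0, 0], [0, 0, -0.05, 0, 0, 0]],
  ],
)

```text
clock: 23.78
eef_pos: [456.0, -198.0, 54.2]
tool_rot: [-1.558, 0.004, 1.58]
force: [-5.4, 1.0, 6.7]
width: 0.4
```

Call:
apply_moves(
  commands=[
    [[0, 0, -0.06, 0, 0, 0], [0, 0, -0.06, 0, 0, 0]],
  ],
)

```text
clock: 23.95
eef_pos: [456.1, -198.0, 54.1]
tool_rot: [-1.548, 0.005, 1.579]
force: [-7.5, 1.8, 13.6]
width: 0.2
```

```bash
python3 -c "
from h import *
stripes()
need(433,-197,53,1.58)
"
```

```text
side stripe [293 253   4   9  23] [ 476.3 -196.5]
t 24.00 pos [ 456.1 -198.    54.1] rot [-1.548  0.005  1.58 ] F [-7.6  1.9 11.4] w -0.1
shift units [0.03 0.04 0.58] turn [-0.27 -0.01 -0.06] shift in target axes [0.03 0.03 0.58]
```

Call:
apply_moves(
  commands=[
    [[0, -0.04, 0.02, -0.25, 0, 0], [0, 0, 0, 0, 0, 0]],
  ],
)

```text
clock: 24.17
eef_pos: [454.9, -197.8, 55.4]
tool_rot: [-1.569, 0.005, 1.58]
force: [-1.0, -0.1, 0.0]
width: 0.0
```

Call:
apply_moves(
  commands=[
    [[0, 0, -0.06, 0, 0, 0], [0, 0, -0.06, 0, 0, 0]],
  ],
)

```text
clock: 24.33
eef_pos: [457.2, -197.8, 54.9]
tool_rot: [-1.563, 0.005, 1.579]
force: [-10.2, 1.0, 11.1]
width: -0.3
```

Call:
apply_moves(
  commands=[
    [[0, 0, -0.06, 0, 0, 0], [0, 0, -0.06, 0, 0, 0]],
  ],
)

```text
clock: 24.5
eef_pos: [457.1, -197.7, 54.9]
tool_rot: [-1.551, 0.006, 1.578]
force: [-7.6, 0.9, 13.8]
width: -0.3
```

```bash
python3 -c "
from h import *
stripes()
need(433,-197,53,1.58)
"
```

```text
side stripe [294 253   3   9  20] [ 477.  -197.9]
t 24.55 pos [ 457.2 -197.8   55. ] rot [-1.55   0.007  1.578] F [-8.4  1.3 12.8] w 0.0
shift units [0.02 0.06 0.6 ] turn [-0.23 -0.02 -0.07] shift in target axes [0.02 0.05 0.6 ]
```

Call:
apply_moves(
  commands=[
    [[0, 0, 0.2, -0.23, 0, 0], [0, 0, 0.05, 0, 0, 0], [0, 0.07, 0, 0, 0, 0], [0, 0, 0, 0, 0, 0]],
  ],
)

```text
clock: 24.88
eef_pos: [450.6, -197.6, 52.1]
tool_rot: [-1.574, 0.006, 1.579]
force: [-0.6, 0.3, -1.0]
width: -0.3
```

Call:
apply_moves(
  commands=[
    [[0, 0, 0, 0, 0, 0]],
  ],
)

```text
clock: 24.97
eef_pos: [451.9, -197.6, 51.9]
tool_rot: [-1.575, 0.006, 1.579]
force: [0.7, -0.2, 0.1]
width: -0.2
```

Now free at z = 52, without touching the floor. Push again.

Call:
apply_moves(
  commands=[
    [[0, 0, -0.05, 0, 0, 0], [0, 0, -0.05, 0, 0, 0]],
  ],
)

```text
clock: 25.13
eef_pos: [454.7, -197.5, 51.4]
tool_rot: [-1.571, 0.006, 1.579]
force: [-7.7, 0.8, 4.9]
width: -0.4
```

Call:
apply_moves(
  commands=[
    [[0, 0, -0.06, 0, 0, 0], [0, 0, -0.06, 0, 0, 0]],
  ],
)

```text
clock: 25.3
eef_pos: [454.6, -197.6, 50.5]
tool_rot: [-1.559, 0.007, 1.578]
force: [-5.3, 0.8, 3.7]
width: -0.0
```

Call:
apply_moves(
  commands=[
    [[0, 0, -0.08, 0, 0, 0], [0, 0, -0.08, 0, 0, 0]],
  ],
)

```text
clock: 25.47
eef_pos: [454.5, -197.7, 50.1]
tool_rot: [-1.545, 0.008, 1.577]
force: [-8.8, 0.8, 16.4]
width: -0.1
```

```bash
python3 -c "
from h import *
stripes()
"
```

```text
side stripe [293 253   4   9  22] [ 476.9 -197.4]
```

Call:
apply_moves(
  commands=[
    [[0, 0, 0.3, -0.25, 0, 0], [0, 0, 0.4, 0, 0, 0], [0, -0.8, 0, 0, 0, 0], [0, -0.8, 0, 0, 0, 0], [0, -0.6, 0, 0, 0, 0], [0.5, 0, 0, 0, 0, 0], [0.9, 0, 0, 0, 0, 0], [0.9, 0, 0, 0, 0, 0]],
  ],
)

```text
clock: 26.18
eef_pos: [430.1, -110.5, 141.4]
tool_rot: [-1.572, 0.009, 1.561]
force: [0.0, 0.3, -0.2]
width: -0.0
```

Call:
apply_moves(
  commands=[
    [[0.9, 0, 0, 0, 0, 0], [0.9, 0, -0.1, 0, 0, 0], [0.9, 0, -0.3, 0, 0, 0], [0.9, 0, -0.6, 0, 0, 0], [0.9, 0, -0.6, 0, 0, 0], [0.9, 0, -0.6, 0, 0, 0], [0.9, 0, -0.6, 0, 0, 0], [0.9, 0, -0.6, 0, 0, 0]],
  ],
)

```text
clock: 26.85
eef_pos: [563.6, 176.2, 141.4]
tool_rot: [-1.576, 0.009, 1.56]
force: [1.0, -0.5, -1.1]
width: -0.1
```

```bash
python3 -c "
from h import *
stripes();stripes('top')
need(614,311,130,1.543)
"
```

```text
side stripe [290 174   2   4   7] [489.4 319.8]
side stripe [287 239   4   8  22] [ 461.2 -125. ]
side stripe [283 253   4   9  28] [ 443.8 -193.9]
top stripe [213 247  16   5  77] [488.2 314.4]
top stripe [369 253  16   4  64] [ 460.3 -124.6]
top stripe [394 258  17   5  70] [ 443.8 -193.6]
t 26.95 pos [565.7 183.  142. ] rot [-1.58   0.     1.566] F [-1.1  0.1  0.4] w -0.3
shift units [ 3.2   0.31 -1.19] turn [ 0.11  0.27 -0.  ] shift in target axes [ 3.23  0.3  -1.12]
```

Plate B has slid back about 33 mm: its stripe is now at x = 444 where it was 477. It may have been knocked, or dragged by the finger as I withdrew. It is still between its rails, so I'll fetch plate A first and push both afterwards.

Call:
apply_moves(
  commands=[
    [[0.8, 0, -0.3, 0.1, 0.15, 0], [0.8, 0, -0.3, 0, 0.12, 0], [0.8, 0, -0.3, 0, 0, 0], [0.6, 0.4, -0.2, 0, 0, 0], [0, 0.8, 0, 0, 0, 0], [0, 0.3, 0, 0, 0, 0], [0, 0, 0, 0, 0, 0]],
  ],
)

```text
clock: 27.53
eef_pos: [614.3, 307.7, 79.2]
tool_rot: [-1.572, -0.004, 1.542]
force: [-0.3, -0.4, 0.5]
width: 0.1
```

```bash
python3 -c "
from h import *
need(614,311,52,1.543)
"
```

```text
t 27.53 pos [614.3 307.7  79.2] rot [-1.572 -0.004  1.542] F [-0.3 -0.4  0.5] w 0.1
shift units [0.08 0.68 0.01] turn [ 0.02 -0.01  0.05] shift in target axes [0.08 0.68 0.01]
```

Call:
apply_moves(
  commands=[
    [[0.08, 0.35, 0, 0, 0, 0.05], [0, 0.33, 0, 0, 0, 0], [0, 0, 0, 0, 0, 0], [0, 0, 0, 0, 0, 0]],
  ],
)

```text
clock: 27.87
eef_pos: [615.1, 308.0, 51.0]
tool_rot: [-1.572, 0.002, 1.539]
force: [-0.2, 0.1, -0.1]
width: -0.1
```

```bash
python3 -c "
from h import *
need(538,313,51.5,1.543)
"
```

```text
t 27.87 pos [615.1 308.   51. ] rot [-1.572  0.002  1.539] F [-0.2  0.1 -0.1] w -0.1
shift units [ 0.06 -0.02  1.93] turn [ 0.02 -0.04 -0.03] shift in target axes [ 0.07 -0.01  1.93]
```

Call:
apply_moves(
  commands=[
    [[0.07, 0, 0.25, 0, 0, 0], [0, 0.02, 0.3, 0, 0, 0], [0, 0.02, 0.3, 0.05, 0, 0], [0, 0, 0, 0, 0, 0]],
  ],
)

```text
clock: 28.2
eef_pos: [581.0, 310.8, 52.0]
tool_rot: [-1.572, 0.001, 1.535]
force: [0.2, 0.7, 0.1]
width: 0.0
```

```bash
python3 -c "
from h import *
need(538,313,51.5,1.543)
"
```

```text
t 28.20 pos [581.  310.8  52. ] rot [-1.572e+00  1.000e-03  1.535e+00] F [0.2 0.7 0.1] w 0.0
shift units [0.02 0.01 1.08] turn [ 0.01 -0.09 -0.01] shift in target axes [0.03 0.01 1.08]
```

Call:
apply_moves(
  commands=[
    [[0.02, 0.02, 0.25, 0.05, -0.05, 0], [0, 0.02, 0.3, 0.05, 0, 0], [0, 0.02, 0.3, 0, 0, 0], [0, 0.02, 0.15, 0, 0, 0], [0, 0, 0, 0, 0, 0]],
  ],
)

```text
clock: 28.62
eef_pos: [543.0, 313.4, 53.5]
tool_rot: [-1.571, -0.003, 1.538]
force: [0.2, -0.0, 0.6]
width: -0.1
```

```bash
python3 -c "
from h import *
stripes()
need(538,313,51.5,1.543)
"
```

```text
side stripe [277 175   2   4   7] [433.8 319.6]
side stripe [287 239   4   8  22] [ 461.2 -125. ]
side stripe [283 253   4   9  27] [ 443.9 -193.3]
t 28.67 pos [543.7 313.5  53.7] rot [-1.572 -0.003  1.537] F [ 0.5  0.6 -0.6] w -0.5
shift units [-0.02  0.06  0.14] turn [ 0.02 -0.06  0.04] shift in target axes [-0.02  0.06  0.14]
```

Call:
apply_moves(
  commands=[
    [[0, 0.06, 0.05, 0, -0.06, 0], [0, 0, 0.1, 0, 0, 0], [0, 0, 0, 0, 0, 0]],
  ],
)

```text
clock: 28.92
eef_pos: [539.9, 313.8, 51.9]
tool_rot: [-1.575, -0.004, 1.541]
force: [-0.2, -1.0, 0.7]
width: -0.1
```

Call:
apply_moves(
  commands=[
    [[0, -0.6, -0.1, 0, 0, 0], [0, -0.9, 0, 0, 0, 0], [0, -0.4, 0.5, 0, 0, 0], [0, 0, 0.9, 0, 0, 0], [0, 0, 0.9, 0, 0, 0], [0, 0, 0.4, 0, 0, 0], [0, 0, 0, 0, 0, 0], [0, 0, 0, 0, 0, 0]],
  ],
  claw=85.4,
)

```text
clock: 29.58
eef_pos: [435.6, 315.9, 129.9]
tool_rot: [-1.577, -0.006, 1.535]
force: [0.2, 1.0, -0.1]
width: 85.3
```

```bash
python3 -c "
from h import *
stripes()
need(437,316.1,80,1.543)
"
```

```text
side stripe [276 175   2   3   6] [429.9 322.4]
side stripe [287 239   4   8  22] [ 461.2 -125. ]
side stripe [283 253   4   9  27] [ 443.9 -193.3]
t 29.63 pos [435.8 316.  129.9] rot [-1.577 -0.006  1.535] F [-1.3  0.1  0.1] w 85.5
shift units [-0.    1.25 -0.02] turn [ 0.07 -0.09  0.07] shift in target axes [ 0.    1.25 -0.03]
```

Call:
apply_moves(
  commands=[
    [[0, 0.6, 0, 0.07, -0.09, 0.07], [0, 0.8, 0, 0, 0, 0], [0, 0.5, 0, 0, 0, 0], [0, 0.1, 0, 0, 0, 0], [0, 0, 0, 0, 0, 0], [0, 0, 0, 0, 0, 0]],
  ],
)

```text
clock: 30.13
eef_pos: [447.0, 317.1, 47.1]
tool_rot: [-1.579, -0.004, 1.534]
force: [0.1, -0.6, 0.6]
width: 85.7
```

```bash
python3 -c "
from h import *
stripes()
need(437,316.1,40,1.543)
"
```

```text
side stripe [276 174   2   4   6] [429.3 329.7]
side stripe [287 239   4   8  22] [ 461.2 -125. ]
side stripe [283 253   4   9  28] [ 443.8 -193.9]
t 30.18 pos [447.3 317.2  47.5] rot [-1.58  -0.004  1.533] F [ 0.7 -0.  -0.3] w 85.1
shift units [-0.04  0.18  0.26] turn [ 0.1  -0.11  0.05] shift in target axes [-0.04  0.19  0.26]
```

Call:
apply_moves(
  commands=[
    [[-0.04, 0.18, 0.26, 0.1, -0.1, 0.05], [0, 0, 0, 0, 0, 0], [0, 0, 0, 0, 0, 0]],
  ],
)

```text
clock: 30.43
eef_pos: [438.0, 317.0, 42.1]
tool_rot: [-1.574, -0.003, 1.542]
force: [0.4, 1.0, 0.3]
width: 85.3
```

Call:
apply_moves(
  commands=[
    [[0, 0, 0, 0, 0, 0], [0, 0, 0, 0, 0, 0], [0, 0, 0, 0, 0, 0], [0, 0, 0, 0, 0, 0], [0, 0, 0, 0, 0, 0], [0, 0, 0, 0, 0, 0], [0, 0, 0, 0, 0, 0]],
  ],
  claw=50,
)

```text
clock: 31.02
eef_pos: [438.2, 317.4, 44.0]
tool_rot: [-1.576, -0.004, 1.542]
force: [-0.6, 0.5, -1.1]
width: 58.0
```

Call:
apply_moves(
  commands=[
    [[0, -0.5, 0, 0, 0, 0], [0, -0.6, 0, 0, 0, 0], [0, -0.1, 0, 0, 0, 0], [-0.5, 0, 0, 0, 0, 0], [-0.8, 0, 0, 0, 0, 0], [-0.9, 0, 0, 0, 0, 0], [-0.9, 0, 0, 0, 0, 0], [-0.9, 0, 0, 0, -0.1, 0]],
  ],
)

```text
clock: 31.68
eef_pos: [433.6, 164.7, 90.8]
tool_rot: [-1.578, -0.017, 1.566]
force: [1.0, 0.2, -1.5]
width: 58.0
```

```bash
python3 -c "
from h import *
d=cam('side'); save(d,'s10.png',(230,140,380,260),5)
need(427,-271,90,1.58)
"
```

```text
t 31.73 pos [432.  153.5  89.7] rot [-1.573 -0.005  1.556] F [-2.5 -9.1 -1.3] w 57.7
shift units [-10.61  -0.06  -0.03] turn [ 0.02 -0.27  0.06] shift in target axes [-1.061e+01 -1.000e-02  2.200e-01]
```

View pics/s10.png

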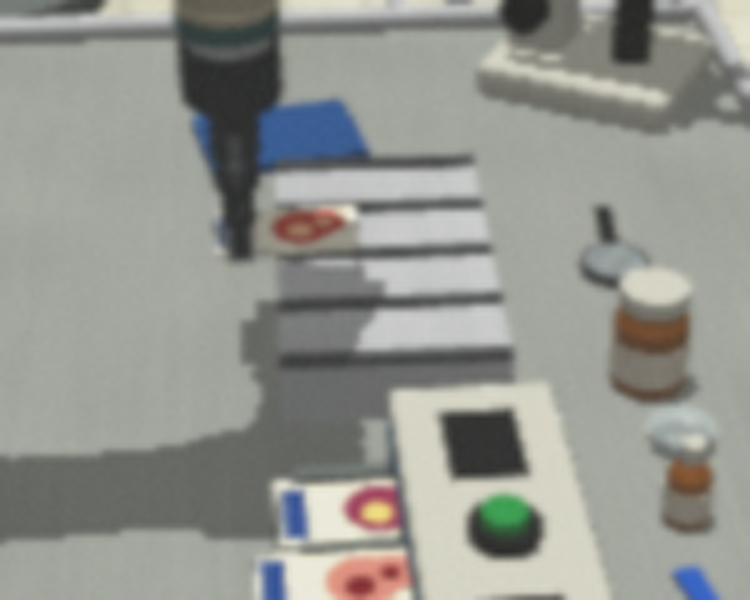

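Call:
apply_moves(
  commands=[
    [[-0.5, 0, 0.1, 0, -0.1, 0], [-0.8, 0, 0.1, 0, -0.1, 0], [-0.9, 0, 0, 0, 0, 0], [-0.9, 0, 0, 0, 0, 0], [-0.9, 0, 0, 0, 0, 0], [-0.9, 0, 0, 0, 0, 0], [-0.9, 0, 0, 0, 0, 0], [-0.9, 0, 0, 0, 0, 0]],
  ],
)

```text
clock: 32.4
eef_pos: [424.6, -119.8, 84.9]
tool_rot: [-1.574, -0.012, 1.582]
force: [1.4, 0.1, -1.6]
width: 57.9
```

```bash
python3 -c "
from h import *
need(426,-271,85,1.58)
"
```

```text
t 32.40 pos [ 424.6 -119.8   84.9] rot [-1.574 -0.012  1.582] F [ 1.4  0.1 -1.6] w 57.9
shift units [-3.78 -0.05  0.01] turn [0.03 0.03 0.14] shift in target axes [-3.78 -0.   -0.  ]
```

Call:
apply_moves(
  commands=[
    [[-0.9, 0, 0, 0, 0, 0.1], [-0.9, 0, 0, 0, 0, 0], [-0.9, 0, 0, 0, 0, 0], [-0.6, 0, 0, 0, 0, 0], [0, 0.3, 0, 0, 0, 0], [0, 0.2, 0, 0, 0, 0], [0, 0, 0, 0, 0, 0], [0, 0, 0, 0, 0, 0]],
  ],
)

```text
clock: 33.07
eef_pos: [422.1, -268.9, 58.9]
tool_rot: [-1.57, -0.001, 1.563]
force: [0.4, 0.1, -1.0]
width: 57.7
```

```bash
python3 -c "
from h import *
need(429,-271,44,1.58)
"
```

```text
t 33.07 pos [ 422.1 -268.9   58.9] rot [-1.570e+00 -1.000e-03  1.563e+00] F [ 0.4  0.1 -1. ] w 57.7
shift units [-0.05  0.37 -0.17] turn [-0.   -0.2   0.01] shift in target axes [-0.05  0.37 -0.17]
```

Call:
apply_moves(
  commands=[
    [[-0.1, 0.05, -0.12, 0, -0.2, 0], [0, 0, 0, 0, 0, 0], [0, 0, 0, 0, 0, 0]],
  ],
)

```text
clock: 33.32
eef_pos: [428.4, -269.2, 57.0]
tool_rot: [-1.57, -0.003, 1.589]
force: [0.3, 0.3, -1.7]
width: 58.2
```

```bash
python3 -c "
from h import *
need(429,-271,44,1.58)
"
```

```text
t 33.32 pos [ 428.4 -269.2   57. ] rot [-1.57  -0.003  1.589] F [ 0.3  0.3 -1.7] w 58.2
shift units [-0.05  0.32 -0.02] turn [-0.01  0.1   0.03] shift in target axes [-0.05  0.32 -0.02]
```

Call:
apply_moves(
  commands=[
    [[-0.05, 0.15, 0, 0, 0.06, 0], [0, 0.1, 0, 0, 0, 0], [0, 0.06, 0, 0, 0, 0], [0, 0.04, 0, 0, 0, 0], [0, 0, 0, 0, 0, 0]],
  ],
)

```text
clock: 33.73
eef_pos: [430.1, -269.9, 43.6]
tool_rot: [-1.572, -0.001, 1.587]
force: [-1.8, 0.1, 8.5]
width: 57.9
```

```bash
python3 -c "
from h import *
need(429,-271,44,1.58); stripes()
"
```

```text
t 33.73 pos [ 430.1 -269.9   43.6] rot [-1.572e+00 -1.000e-03  1.587e+00] F [-1.8  0.1  8.5] w 57.9
shift units [-0.03 -0.01  0.03] turn [0.02 0.08 0.01] shift in target axes [-0.03 -0.01  0.03]
```

Plate A is on the shelf (8.5 N upward at the expected height). Release it and go behind it.

Call:
apply_moves(
  commands=[
    [[0, -0.01, 0, 0, 0, 0], [0, 0, 0, 0, 0, 0], [0, 0, 0, 0, 0, 0], [0, -0.5, 0, 0, 0, 0], [0, -0.7, 0.2, 0, 0, 0], [0, 0, 0.5, 0, 0, 0], [0, 0, 0, 0, 0, 0]],
  ],
  claw=85.4,
)

```text
clock: 34.37
eef_pos: [399.8, -272.4, 92.8]
tool_rot: [-1.568, 0.002, 1.586]
force: [-1.8, 0.5, 0.6]
width: 85.4
```

Call:
apply_moves(
  commands=[
    [[0, 0, 0.35, 0, 0, 0], [0, 0, 0, 0, 0, 0], [0, 0, 0, 0, 0, 0], [0, 0, 0, 0, 0, 0], [0, 0, 0, 0, 0, 0]],
  ],
  claw=0,
)

```text
clock: 34.78
eef_pos: [387.9, -273.0, 93.1]
tool_rot: [-1.572, 0.002, 1.586]
force: [0.2, 0.3, 0.5]
width: 25.3
```

```bash
python3 -c "
from h import *
d=stripes();save(d,'s11.png',(240,190,380,290),5)
need(388,-271,70,1.58)
"
```

```text
side stripe [287 239   4   8  22] [ 461.2 -125. ]
side stripe [282 253   4   9  30] [ 442.6 -193.6]
side stripe [277 271   3   9  20] [ 422.2 -271.3]
t 34.83 pos [ 388.  -272.9   93. ] rot [-1.572  0.002  1.586] F [-0.8  0.1 -0.8] w 17.4
shift units [0.05 0.58 0.  ] turn [ 0.01  0.07 -0.02] shift in target axes [ 0.05  0.58 -0.  ]
```

View pics/s11.png

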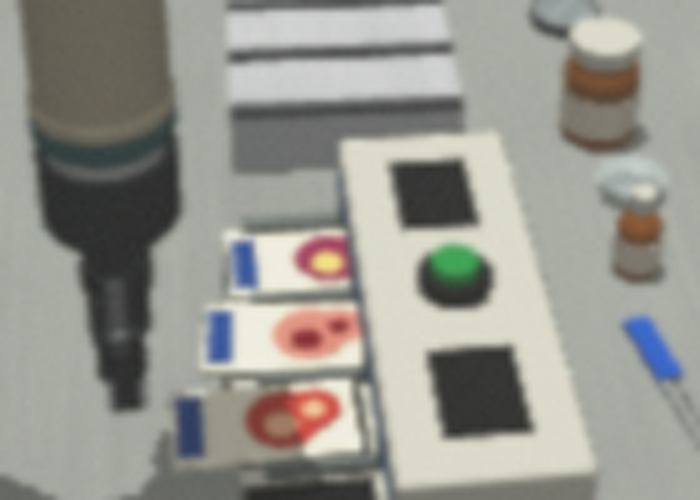

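Call:
apply_moves(
  commands=[
    [[0.05, 0.3, 0, 0, 0.07, 0], [0, 0.3, 0, 0, 0, 0], [0, 0.2, 0, 0, 0, 0], [0, 0.2, 0, 0, 0, 0], [0, 0, 0, 0, 0, 0], [0, 0, 0, 0, 0, 0]],
  ],
)

```text
clock: 35.33
eef_pos: [392.1, -270.4, 50.7]
tool_rot: [-1.575, 0.002, 1.582]
force: [0.3, 0.3, -0.4]
width: -0.3
```

```bash
python3 -c "
from h import *
need(388,-271,50,1.58)
"
```

```text
t 35.33 pos [ 392.1 -270.4   50.7] rot [-1.575  0.002  1.582] F [ 0.3  0.3 -0.4] w -0.3
shift units [-0.01  0.02  0.1 ] turn [ 0.05  0.02 -0.02] shift in target axes [-0.01  0.02  0.1 ]
```

Call:
apply_moves(
  commands=[
    [[0, 0.03, -0.1, 0.05, 0, 0], [0, 0, -0.2, 0, 0, 0], [0, 0, -0.25, 0, 0, 0], [0, 0, -0.1, 0, 0, 0], [0, 0, 0, 0, 0, 0]],
  ],
)

```text
clock: 35.75
eef_pos: [421.7, -270.3, 50.4]
tool_rot: [-1.572, 0.002, 1.581]
force: [-0.3, 0.2, -1.1]
width: -0.1
```

```bash
python3 -c "
from h import *
stripes(); need(433,-270.7,52,1.58)
"
```

```text
side stripe [288 239   3   8  14] [ 462.2 -130.1]
side stripe [283 253   3   9  26] [ 443.5 -192.7]
side stripe [284 270   3  10  28] [ 443.8 -270. ]
t 35.80 pos [ 421.5 -270.3   50.4] rot [-1.572  0.002  1.581] F [-0.   0.2 -0.8] w -0.1
shift units [-0.01 -0.04 -0.29] turn [ 0.02  0.02 -0.03] shift in target axes [-0.01 -0.04 -0.29]
```

Call:
apply_moves(
  commands=[
    [[0, -0.04, -0.08, 0, 0, 0], [0, 0, -0.12, 0, 0, 0], [0, 0, -0.06, 0, 0, 0], [0, 0, 0, 0, 0, 0]],
  ],
)

```text
clock: 36.13
eef_pos: [432.2, -270.4, 52.4]
tool_rot: [-1.571, 0.003, 1.581]
force: [-0.0, -0.5, -0.8]
width: 0.0
```

Call:
apply_moves(
  commands=[
    [[0, 0, -0.06, 0, 0, 0], [0, 0, -0.06, 0, 0, 0]],
  ],
)

```text
clock: 36.3
eef_pos: [436.4, -270.5, 52.4]
tool_rot: [-1.57, 0.003, 1.581]
force: [-0.8, -0.4, 0.5]
width: -0.1
```

Call:
apply_moves(
  commands=[
    [[0, 0, -0.06, 0, 0, 0], [0, 0, -0.06, 0, 0, 0]],
  ],
)

```text
clock: 36.47
eef_pos: [441.1, -270.5, 52.4]
tool_rot: [-1.569, 0.003, 1.58]
force: [-0.2, -0.4, 1.5]
width: -0.2
```

Call:
apply_moves(
  commands=[
    [[0, 0, -0.06, 0, 0, 0], [0, 0, -0.06, 0, 0, 0]],
  ],
)

```text
clock: 36.63
eef_pos: [446.1, -270.6, 52.4]
tool_rot: [-1.568, 0.003, 1.58]
force: [-0.4, 0.2, 0.2]
width: 0.0
```

Call:
apply_moves(
  commands=[
    [[0, 0, -0.06, 0, 0, 0], [0, 0, -0.06, 0, 0, 0]],
  ],
)

```text
clock: 36.8
eef_pos: [448.6, -270.5, 52.0]
tool_rot: [-1.562, 0.003, 1.58]
force: [-7.1, 1.1, 6.0]
width: 0.4
```

Call:
apply_moves(
  commands=[
    [[0, 0, -0.06, 0, 0, 0], [0, 0, -0.06, 0, 0, 0]],
  ],
)

```text
clock: 36.97
eef_pos: [448.4, -270.6, 51.3]
tool_rot: [-1.552, 0.004, 1.578]
force: [-4.9, 0.1, 4.0]
width: -0.3
```

Call:
apply_moves(
  commands=[
    [[0, 0, -0.06, 0, 0, 0], [0, 0, -0.06, 0, 0, 0]],
  ],
)

```text
clock: 37.13
eef_pos: [448.4, -270.7, 50.6]
tool_rot: [-1.542, 0.004, 1.577]
force: [-6.2, 0.8, 4.0]
width: -0.2
```

```bash
python3 -c "
from h import *
stripes(); need(433,-270.7,52,1.58)
"
```

```text
side stripe [293 270   3   9  25] [ 470.7 -269.5]
t 37.18 pos [ 448.3 -270.7   50.5] rot [-1.541  0.004  1.577] F [-5.6  0.4  3.3] w 0.1
shift units [ 0.   -0.03  0.38] turn [-0.34 -0.04 -0.04] shift in target axes [ 0.   -0.04  0.38]
```

Call:
apply_moves(
  commands=[
    [[0, 0, 0.3, -0.34, 0, 0], [0, 0, 0.5, 0, 0, 0], [0, 0, 0.5, 0, 0, 0], [0, -0.5, 0, 0, 0, 0], [0.6, -0.2, 0, 0, 0, 0], [0.8, 0, 0, 0, 0, 0], [0.5, 0, 0, 0, 0, 0], [0, 0, 0, 0, 0, 0]],
  ],
)

```text
clock: 37.85
eef_pos: [397.6, -194.1, 79.3]
tool_rot: [-1.58, 0.002, 1.571]
force: [0.4, 0.6, -0.4]
width: 0.3
```

```bash
python3 -c "
from h import *
stripes(); need(402,-196,50,1.58)
"
```

```text
side stripe [287 239   4   8  22] [ 461.2 -125. ]
side stripe [283 253   2   9  18] [ 442.  -193.3]
side stripe [292 269   5  10  33] [ 470.7 -269.2]
t 37.90 pos [ 397.7 -195.9   79.2] rot [-1.58   0.004  1.57 ] F [ 0.2  0.6 -0.6] w -0.1
shift units [-0.    0.73 -0.1 ] turn [ 0.1  -0.12 -0.04] shift in target axes [-0.    0.73 -0.11]
```

Call:
apply_moves(
  commands=[
    [[0, 0.35, 0, 0.1, -0.12, 0], [0, 0.35, 0, 0, 0, 0], [0, 0, 0, 0, 0, 0], [0, 0, 0, 0, 0, 0]],
  ],
)

```text
clock: 38.23
eef_pos: [401.0, -199.3, 51.0]
tool_rot: [-1.575, 0.007, 1.58]
force: [0.0, -0.6, 0.7]
width: 0.2
```

```bash
python3 -c "
from h import *
stripes(); need(402,-196,51.5,1.58)
"
```

```text
side stripe [287 239   4   8  22] [ 461.2 -125. ]
side stripe [283 253   2   9  18] [ 442.  -193.3]
side stripe [292 269   5  10  33] [ 470.4 -269.4]
t 38.28 pos [ 400.9 -199.4   51. ] rot [-1.575  0.007  1.58 ] F [-0.3  0.2  0.5] w -0.2
shift units [ 0.08 -0.01 -0.03] turn [ 0.05 -0.   -0.08] shift in target axes [ 0.08 -0.01 -0.03]
```

Call:
apply_moves(
  commands=[
    [[0.1, 0, -0.1, 0.05, 0, -0.08], [0, 0, -0.25, 0, 0, 0], [0, 0, -0.25, 0, 0, 0], [0, 0, -0.1, 0, 0, 0], [0, 0, 0, 0, 0, 0]],
  ],
)

```text
clock: 38.7
eef_pos: [432.9, -196.6, 52.8]
tool_rot: [-1.573, -0.0, 1.576]
force: [-0.7, -0.5, -0.2]
width: 0.2
```

```bash
python3 -c "
from h import *
stripes(); need(433,-196,52.5,1.58)
"
```

```text
side stripe [286 239   5   8  23] [ 460.9 -124.2]
side stripe [287 253   3   9  19] [ 455.  -194.8]
side stripe [293 269   4  11  31] [ 470.7 -271.6]
t 38.75 pos [ 432.6 -196.6   52.8] rot [-1.573 -0.     1.576] F [ 0.2 -0.7  0.5] w -0.1
shift units [ 0.01  0.01 -0.01] turn [ 0.03 -0.04  0.  ] shift in target axes [ 0.01  0.01 -0.01]
```

Good: z = 52.8 and the plate is moving. Continue to the stop, expected at TCP x of about 454.6.

Call:
apply_moves(
  commands=[
    [[0, 0.01, -0.1, 0, 0, 0], [0, 0, -0.1, 0, 0, 0], [0, 0, -0.06, 0, 0, 0], [0, 0, 0, 0, 0, 0]],
  ],
)

```text
clock: 39.08
eef_pos: [442.6, -197.0, 52.4]
tool_rot: [-1.571, 0.001, 1.576]
force: [0.3, 0.4, -1.0]
width: 0.2
```

Call:
apply_moves(
  commands=[
    [[0, 0.01, -0.06, 0, 0, 0], [0, 0, -0.06, 0, 0, 0]],
  ],
)

```text
clock: 39.25
eef_pos: [446.8, -197.0, 51.8]
tool_rot: [-1.569, 0.001, 1.576]
force: [-0.9, -0.2, 0.3]
width: 0.1
```

Call:
apply_moves(
  commands=[
    [[0, 0, -0.06, 0, 0, 0], [0, 0, -0.06, 0, 0, 0]],
  ],
)

```text
clock: 39.42
eef_pos: [451.4, -197.0, 51.8]
tool_rot: [-1.568, 0.001, 1.576]
force: [-0.7, -0.3, 0.3]
width: 0.1
```

Call:
apply_moves(
  commands=[
    [[0, 0, -0.06, 0, 0, 0], [0, 0, -0.06, 0, 0, 0]],
  ],
)

```text
clock: 39.58
eef_pos: [454.9, -197.0, 51.6]
tool_rot: [-1.564, 0.002, 1.575]
force: [-6.5, 0.5, 4.3]
width: -0.3
```

```bash
python3 -c "
from h import *
stripes(); need(433,-196,52.5,1.58)
"
```

```text
side stripe [293 253   4   8  19] [ 477.  -194.5]
side stripe [293 269   4  10  28] [ 470.6 -270.1]
t 39.63 pos [ 454.8 -197.    51.5] rot [-1.564  0.002  1.575] F [-4.  -0.2  2.5] w 0.4
shift units [ 0.03 -0.02  0.55] turn [-0.08 -0.05 -0.02] shift in target axes [ 0.03 -0.02  0.55]
```

Call:
apply_moves(
  commands=[
    [[0, 0, -0.06, 0, 0, 0], [0, 0, -0.06, 0, 0, 0]],
  ],
)

```text
clock: 39.8
eef_pos: [454.8, -197.1, 50.9]
tool_rot: [-1.554, 0.002, 1.575]
force: [-6.4, 1.4, 4.1]
width: 0.1
```

Call:
apply_moves(
  commands=[
    [[0, 0, 0.3, -0.2, 0, 0], [0, 0, 0.5, 0, 0, 0], [0, 0, 0.4, 0, 0, 0], [0, -0.8, 0, 0, 0, 0], [0, -0.9, 0, 0, 0, 0], [0, -0.9, 0, 0, 0, 0], [0, -0.3, 0, 0, 0, 0], [0, 0, 0, 0, 0, 0]],
  ],
)

```text
clock: 40.47
eef_pos: [409.5, -195.5, 170.5]
tool_rot: [-1.578, -0.002, 1.578]
force: [0.2, -0.2, 0.1]
width: 0.1
```

Run:
```python
from h import *
ds=stripes(); dt=stripes('top')
L=[]
for d in(ds,dt):
    h=cv2.cvtColor(d['image'],cv2.COLOR_RGB2HSV); m=((h[:,:,0]>45)&(h[:,:,0]<80)&(h[:,:,1]>110)).astype(np.uint8)
    n,l,s,c=cv2.connectedComponentsWithStats(m)
    b=[i for i in range(1,n) if s[i,4]>20]; print([(s[i].tolist(),c[i].round(1).tolist()) for i in b])
    for i in b:
        print([ray(d,*c[i],z)[:2].round(1).tolist() for z in(125,130,135)])
need(584,-235,150,1.58)
```

```text
side stripe [287 239   4   8  22] [ 461.2 -125. ]
side stripe [294 253   3   8  18] [ 476.8 -196. ]
side stripe [293 269   4  11  30] [ 470.6 -271.2]
top stripe [394 246  16   5  54] [ 476.  -194.1]
top stripe [421 248  17   4  64] [ 470.  -270.4]
top stripe [369 253  16   4  64] [ 460.3 -124.6]
[([326, 240, 10, 6, 48], [330.5, 242.5])]
[[584.8, -219.2], [583.8, -225.1], [582.8, -230.9]]
[([413, 201, 12, 12, 108], [418.1, 206.4])]
[[583.8, -235.3], [583.2, -234.4], [582.6, -233.6]]
t 40.57 pos [ 408.3 -195.3  168.4] rot [-1.575 -0.003  1.578] F [-0.3  0.5 -0.8] w 0.1
shift units [-1.03  0.48 -4.38] turn [ 0.05 -0.02  0.04] shift in target axes [-1.03  0.46 -4.38]
```

Call:
apply_moves(
  commands=[
    [[-0.2, 0, -0.6, 0, 0, 0], [-0.2, 0, -0.8, 0, 0, 0], [-0.2, 0, -0.8, 0, 0, 0], [-0.2, 0, -0.8, 0, 0, 0], [-0.1, 0, -0.7, 0, 0, 0], [-0.05, 0, -0.4, 0, 0, 0], [0, 0, 0, 0, 0, 0], [0, 0, 0, 0, 0, 0]],
  ],
)

```text
clock: 41.23
eef_pos: [572.0, -231.9, 150.7]
tool_rot: [-1.553, -0.006, 1.58]
force: [-0.7, 0.1, -0.2]
width: -0.2
```

```bash
python3 -c "
from h import *
need(583.5,-234,145,1.58)
"
```

```text
t 41.23 pos [ 572.  -231.9  150.7] rot [-1.553 -0.006  1.58 ] F [-0.7  0.1 -0.2] w -0.2
shift units [-0.05  0.14 -0.29] turn [-0.21 -0.    0.07] shift in target axes [-0.05  0.14 -0.29]
```

Call:
apply_moves(
  commands=[
    [[-0.05, 0, -0.25, -0.2, 0, 0.07], [0, 0, 0, 0, 0, 0], [0, 0, 0, 0, 0, 0]],
  ],
)

```text
clock: 41.48
eef_pos: [579.0, -232.9, 146.8]
tool_rot: [-1.565, -0.001, 1.581]
force: [0.3, -0.1, 0.0]
width: -0.0
```

```bash
python3 -c "
from h import *
need(583.5,-234,140,1.58)
"
```

```text
t 41.48 pos [ 579.  -232.9  146.8] rot [-1.565e+00 -1.000e-03  1.581e+00] F [ 0.3 -0.1  0. ] w -0.0
shift units [-0.03  0.17 -0.11] turn [-0.07  0.02  0.01] shift in target axes [-0.03  0.17 -0.11]
```

Call:
apply_moves(
  commands=[
    [[0, 0.1, -0.1, -0.07, 0, 0], [0, 0.06, 0, 0, 0, 0]],
  ],
)

```text
clock: 41.65
eef_pos: [582.5, -233.1, 140.7]
tool_rot: [-1.572, 0.0, 1.581]
force: [0.5, 0.4, 1.9]
width: -0.2
```

Call:
apply_moves(
  commands=[
    [[0, 0.06, 0, 0, 0, 0], [0, 0.05, 0, 0, 0, 0]],
  ],
)

```text
clock: 41.82
eef_pos: [582.5, -233.1, 136.9]
tool_rot: [-1.573, 0.001, 1.581]
force: [0.3, 0.1, 3.3]
width: 0.3
```

Call:
apply_moves(
  commands=[
    [[0, 0.05, 0, 0, 0, 0], [0, 0.05, 0, 0, 0, 0]],
  ],
)

```text
clock: 41.98
eef_pos: [582.6, -233.1, 135.8]
tool_rot: [-1.574, 0.003, 1.581]
force: [-6.6, 1.7, 21.6]
width: -0.5
```

Call:
apply_moves(
  commands=[
    [[0, 0, 0, 0, 0, 0], [0, -0.1, 0, 0, 0, 0], [0, -0.6, 0, 0, 0, 0], [0, -0.8, 0, 0, 0, 0], [0, -0.3, 0, 0, 0, 0], [0, 0, 0, 0, 0, 0]],
  ],
)

```text
clock: 42.48
eef_pos: [580.5, -233.3, 210.5]
tool_rot: [-1.57, 0.003, 1.58]
force: [-0.6, -0.2, -0.9]
width: -0.0
```

Call:
apply_moves(
  commands=[
    [[0, 0, 0.8, 0, 0, 0], [0, 0, 0.9, 0, 0, 0], [0, 0, 0.9, 0, 0, 0], [0, 0, 0.9, 0, 0, 0], [0, 0, 0.6, 0, 0, 0], [0, 0, 0, 0, 0, 0], [0, 0, 0, 0, 0, 0]],
  ],
)

```text
clock: 43.07
eef_pos: [405.4, -233.6, 202.9]
tool_rot: [-1.564, -0.001, 1.579]
force: [0.6, -0.2, 0.5]
width: -0.1
```

```bash
python3 -c "
from h import *
stripes(); d=stripes('top'); st(); save(d,'end.png',(195,130,535,290),2.3)
"
```

```text
side stripe [287 239   4   8  22] [ 461.2 -125. ]
side stripe [293 252   4   9  27] [ 477.  -192.6]
side stripe [293 269   3  10  26] [ 470.7 -268.8]
top stripe [393 246  17   5  64] [ 475.9 -193.4]
top stripe [421 248  16   4  62] [ 469.9 -270.3]
top stripe [368 253  17   4  65] [ 460.3 -124.2]
t 43.17 pos [ 406.7 -233.4  203. ] rot [-1.564 -0.002  1.579] F [-0.   0.5 -0.4] w -0.0
```

```bash
python3 -c "
from h import *
print(finish_job())"
```

```text
the job is handed in; nothing more can be done
None
```

All three plates on the board are in the scanner, each in its own lane and pushed to its stop. I then pressed the start key, released it, and handed the job in at about 43 s. No verdict was reported.

- **Moving the plates:** I pushed each plate out over the board's front edge from behind and pinched it by its sides. I then laid it section side up on the shelf and pushed it in until it stopped dead, at about 5–8 N.
- **Slide-back:** The second plate was found about 33 mm back out of its lane after its first push, either knocked or dragged as the finger withdrew. I pushed it in again and it stopped at the same place as before.
- **Start key:** It bottomed out at about 21 N after roughly 6 mm of travel. I then lifted clear, and the force on the tool was near zero.
- **Plates at the end:** After the key press, both cameras put all three plates where they were when pushed home. Each sat at the same distance (about 21.4 mm) from where the finger had stopped, so none had slid back. By the blue stripes they are at most about 3.5 mm off their lane centres.
- **Not checked:** The feelers and the key's return could not be read directly. My final overview picture was refused because the limit of 16 views was reached, so I did not look at the other bench items at the end. They looked in place in earlier pictures, and I felt no unexpected contact.

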